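# Comb the cinnamon sticks into a row and latch the airing tray

## Task

The cinnamon sticks in the airing tray have got scattered. Use the wooden hand rake, not your fingers, to comb all five into one close row of parallel sticks, lying side by side across the tray and packed up against either one of its two short end walls; then stand the rake back on the cabinet clear of the tray, shut the screened cover fully and turn its turnbutton a quarter turn, either way, so that it holds the cover down. Leave the microphones, the incense holder, the bowl and the tablet stand where they are.

Things in the scene. Friction and masses are not known exactly. Their poses are not given: they have to be found in the camera images.
- tray: Low bamboo tray, fixed. Outside 160 (x) by 410 (y) mm, 34 high; walls 10 thick, inside 140 by 390; inner floor 6 mm above the cabinet. Origin: centre of the underside; x points away from the robot (within 0.12 rad), y along its length, z up. Inner faces of the end walls at y = -195 and +195 mm. A cleat 26 by 50 mm, 44.5 high, outside the middle of the near wall carries the turnbutton.
- stick0: Cinnamon stick 1 of five, all alike: a quill of double-curled dark brown bark, 100 mm long (its x), 25 wide, 13 high, 18 g; lies flat on its two curls in the tray and does not roll. Origin: centre of its underside; x along it, within 0.45 rad of the tray's x at the start, to end parallel to the tray's x (either way round).
- stick1: Cinnamon stick 2 of five, all alike: a quill of double-curled dark brown bark, 100 mm long (its x), 25 wide, 13 high, 18 g; lies flat on its two curls in the tray and does not roll. Origin: centre of its underside; x along it, within 0.45 rad of the tray's x at the start, to end parallel to the tray's x (either way round).
- stick2: Cinnamon stick 3 of five, all alike: a quill of double-curled dark brown bark, 100 mm long (its x), 25 wide, 13 high, 18 g; lies flat on its two curls in the tray and does not roll. Origin: centre of its underside; x along it, within 0.45 rad of the tray's x at the start, to end parallel to the tray's x (either way round).
- stick3: Cinnamon stick 4 of five, all alike: a quill of double-curled dark brown bark, 100 mm long (its x), 25 wide, 13 high, 18 g; lies flat on its two curls in the tray and does not roll. Origin: centre of its underside; x along it, within 0.45 rad of the tray's x at the start, to end parallel to the tray's x (either way round).
- stick4: Cinnamon stick 5 of five, all alike: a quill of double-curled dark brown bark, 100 mm long (its x), 25 wide, 13 high, 18 g; lies flat on its two curls in the tray and does not roll. Origin: centre of its underside; x along it, within 0.45 rad of the tray's x at the start, to end parallel to the tray's x (either way round).
- rake: Wooden hand rake, 160 g, standing on its teeth left or right of the tray. Origin: centre under the teeth; x along the head, z up. Head bar 112 (x) by 22 (y) mm, 30 to 48 above the tips; two rows of dowel teeth reach 10.5 mm either side of the middle in y; both long sides comb. Above it an upright grip 36 (x) by 18 (y) mm, 48 to 122 mm up: pinch across the 18 mm from above.
- cover (a joint): Angle in rad of the screened cover: 0 shut, 1.85 fully open; starts at 1.60 to 1.74, leaning away from the robot past upright. Stiff hinges (0.22 N m): it stays where left and must be brought down all the way. A bamboo frame 160 by 410 mm, 10 thick, rails 20 wide, filled with wire cloth, 160 g; shut, its top lies 44.5 mm above the cabinet.
- cover_hinge (a point): Point on the cover's hinge axis at the middle of its length, at the tray's x = +80 mm, 34.5 mm above the cabinet; the axis runs along the tray's y.
- cover_edge (a point): Middle of the cover's free rail, on the outer face (the top face when shut), 150 mm from the hinge axis; the rail's edge lies 10 mm farther out.
- turnbutton (a joint): Angle in rad about the vertical, anticlockwise from above positive: 0 = along the tray's y, clear of the cover (starts within 0.12); +1.57 or -1.57 = across, one wing 20 mm over the cover's free rail, holding it down (stops at 1.62). Stays where left (friction 0.03 N m). Once across, the cover cannot pass it.
- button_top (a point): Centre of the turnbutton's top face, on its pivot, 58 mm above the cabinet, at the tray's x = -93, y = 0 mm. The turnbutton is a wooden bar 66 mm long, 14 wide, 12 thick, its underside 1.5 mm above the cleat and the shut cover.
- bowl: Bystander: empty stainless bowl, 116 mm across, 45 mm high, on the other side of the tray from the rake. Origin: centre of its underside.
- incense: Bystander: round ceramic incense holder, 100 mm across, 37 mm high. Origin: centre of its underside.
- mic_silver: Bystander: silver wireless microphone with a slide switch, lying beyond the tray, 230 mm long (its x, head at +x), 54 mm high. Origin: on the cabinet under its middle.
- mic_black: Bystander: the black microphone, same form. Origin: on the cabinet under its middle.
- tablet_stand: Bystander: folded aluminium tablet stand, 130 by 110 mm, 33 mm high. Origin: centre of its underside.
Things that resemble listed ones, but are neither listed nor needed, are in the scene too. Several things have the shape of the rake; the one meant has the colours described above. What is shaped like the stick0 but orange or pink is not meant.

How it is judged:
By the outcome, as a careful person would: the job done as asked, in the order asked, and still so for the second after the job is handed in, with the robot touching nothing.
It also fails if it takes over 72 s, if anything falls off the work surface, if the arm or the gripper's body presses on something with over 40 N, if the wrist force passes 120 N, or if a joint passes its speed limit or range.

## Robot

A 6-joint arm with a two-finger parallel gripper is mounted at the origin on the work surface. World frame = base frame: x ahead of the robot, y to its left, z up, the work surface at z = 0. Lengths are in m, angles in rad, forces in N, time in s.
With the tool pointing down it reaches from about 0.3 to 0.775 m from the base axis. Payload 14.6 kg.
Tool frame: the origin (TCP) lies on the centre line of the jaws, within the pads' length; the fingertips stand 19 mm ahead of it and the grasp point (between the pads) is the TCP (ctrl.tip_reach is the distance from the TCP to the fingertips, in m); x points along the fingers, y is the direction in which the jaws open and shut, and the axes are right-handed (so a half turn about x gives the same grasp; the last joint's range is limited). The gripper opens to 94 mm and grips with 3 to 60 N. Pads are 16 mm wide; open, the fingers measure 119 mm over their backs; the gripper's body (75 mm by 177 mm) begins 78 mm behind the grasp point.
Start: joints at [1.157, 0.3, 1.521, -0, 1.321, -0.067], TCP at [0.187, 0.517, 0.224] pointing down, gripper open.
Joint ranges: [-3.03, 3.03], [-0.79, 2.21], [0.23, 2.52], [-1.04, 4.18], [0, 3.07], [-2.55, 2.55]. Speed limits (rad/s): [2.22, 2.22, 2.57, 3.14, 3.14, 3.14].

## Interface

Orientations are given as [roll, pitch, yaw] about the fixed x, y, z axes, in that order (R = Rz(yaw) Ry(pitch) Rx(roll)).
In Python, from station import ctrl, optics, models gives the robot as it stands. The module is installed in compiled form; this text tells all that it offers.
- The arm moves only by the tool arm_command, never from a script. Its argument "deltas" is a list of rows, each an object with "translation": the shift along the tool's x, y, z in units of 25 mm (1.0 is 25 mm), a list of three; "turn": the turn, a rotation vector about the tool's x, y, z in units of 5 degrees (1.0 is 5 degrees), a list of three. In form: [{"translation": [x, y, z], "turn": [rx, ry, rz]}, ...]. A call has 1 to 12 rows; each row is the pose to reach, as a shift and turn from the pose commanded when the call began, along the tool's axes at that moment; what a row does not reach only later rows make up. A row lasts 1/12 s, in which the tool goes at most 41.7 mm and 7.16 degrees, less where a joint would pass 70% of its speed; a pose out of reach is approached as far as the arm can. A call with a gripper value outside its range is refused whole. "gripper" is the finger opening in mm, from 0 to 94, set as the call begins (left out, the last holds). The fingers move at their own pace and stop on an object; "force" is the grip in N (left out, the last holds). Time passes only in rows, so rows that repeat a pose let the fingers close. It gives the time, the measured TCP pose, the force and the opening at its end, in the units of the state.
- ctrl.get_obs(): the state, without advancing time (a new reading comes with each control period).
- optics.camera(name): name is "side" or "top" or "wrist"; returns the picture (400x640x3 uint8, red, green, blue); there is no depth.
- optics.get_calibration(name): a dict with "K" (3x3 intrinsics, pixels), "k1" (the pictures are not rectified: a ray, as slopes to the right and down, at radius r is drawn at 1 + k1 r^2 times it, then the intrinsics apply), "origin" and "orientation" of the camera in the world. Camera axes: x right, y down, z forward; pixel columns grow to the right and rows downward; lengths in m; the calibration is good to about 2 mm. A picture is of the moment at which its call begins: read the wrist's pose just before it. get_calibration takes no time and is no camera call; for the wrist camera it gives the pose at the moment of the call.
- ctrl.hand_in(): hands the job in, once; it reports no verdict.
Trained networks look in the newest picture that a camera, given by its name, has taken for a name from the list of things; names that differ only in an ending like _2 or _b are one class to them, and where a whole thing is asked for, a point or a joint stands for the part that bears it (a point fixed in the world has none). Each returns a list of dicts, best first, with "score" (0 to 1); they miss things now and then, are a little off and sometimes report something else, mostly with a low value. They report only what shows in the picture. A call takes as long as a camera call. They do not tell look-alikes from the thing itself.
- models.look_for(target, camera): "box" ([left, top, right, bottom] in pixels, round what is visible of it).
- models.cut_out(target, camera): "pixels" (400x640 bool, what is visible of it) and "box" ([left, top, right, bottom] in pixels, round what is visible of it).
- models.mark_of(target, camera): "at" ([column, row] in pixels: a listed point, or the origin of a listed thing).
The state is a dict: "time_s": time; "qpos": joint angles; "joint_vel": joint speeds; "tau": joint torques, N m; "ee_pos": TCP position; "eef_rot": TCP orientation; "force": force on the tool from outside, world axes, zero at the start; "moment": the same for the moment, N m; "grip_width": finger opening in m.
Only numpy, scipy, OpenCV 4.12 (cv2) and the standard library are available. Lean on these libraries where they do the work, as an engineer would, in place of code of your own. Each camera call takes 0.05 s, during which the arm holds its last target.

## Working session

There is one attempt and no reset: what is moved stays moved. The work goes in short steps, Python scripts to look and compute and a tool call to move; the robot and the scene stay as the last step left them, time stands still between calls to the robot, and variables do not carry over. Pictures are saved under pics/ and viewed, and the job is handed in when it is done.

Besides the shell and the picture viewer there is one more tool, called after "Emit:" as a command line: name --argument value ..., lists and objects as JSON in quotes. arm_command: Moves the arm, as the interface text tells. Its arguments: {"type":"object","properties":{"deltas":{"type":"array"},"gripper":{"type":"number"},"force":{"type":"number"}},"required":["deltas"]}

```bash
mkdir -p pics; cat > h.py <<'E'
import numpy as np, cv2
from station import ctrl, optics, models
from scipy.spatial.transform import Rotation as R
def snap(name, fn):
    im=optics.camera(name); cv2.imwrite('pics/'+fn,im[:,:,::-1]); return im
def Rm(c):
    o=np.array(c['orientation'])
    return o if o.shape==(3,3) else R.from_euler('xyz',o).as_matrix()
def ray(c,uv):
    K=np.array(c['K']); d=np.array([(uv[0]-K[0,2])/K[0,0],(uv[1]-K[1,2])/K[1,1]])
    p=d.copy()
    for _ in range(20): p=d/(1+c['k1']*(p@p))
    v=Rm(c)@np.array([p[0],p[1],1]); return np.array(c['origin']),v
def onz(c,uv,z):
    o,v=ray(c,uv); return o+v*(z-o[2])/v[2]
def proj(c,P):
    q=Rm(c).T@(np.array(P)-np.array(c['origin'])); p=q[:2]/q[2]; p=p*(1+c['k1']*(p@p)); K=np.array(c['K'])
    return np.array([K[0,0]*p[0]+K[0,2],K[1,1]*p[1]+K[1,2]])
E
python3 - <<'E'
from h import *
for n in ['top','side','wrist']:
    snap(n,n+'0.png'); c=optics.get_calibration(n); print(n,c)
print(ctrl.get_obs())
E
```

```text
top {'K': array([[381.41939586,   0.        , 324.79740803],
       [  0.        , 381.41939586, 198.59436752],
       [  0.        ,   0.        ,   1.        ]]), 'k1': -0.006136245333532084, 'origin': array([0.391274  , 0.06271402, 1.00589608]), 'orientation': array([-2.95581786, -0.00448198, -1.54267001])}
side {'K': array([[434.34734091,   0.        , 316.77050302],
       [  0.        , 434.34734091, 199.79557283],
       [  0.        ,   0.        ,   1.        ]]), 'k1': -0.007113099421725731, 'origin': array([ 0.11195819, -0.66436871,  0.6622534 ]), 'orientation': array([-2.19717501, -0.02431581, -0.54167605])}
wrist {'K': array([[304.15078465,   0.        , 314.54388821],
       [  0.        , 304.15078465, 199.17477729],
       [  0.        ,   0.        ,   1.        ]]), 'k1': -0.010459976343832235, 'origin': array([0.11817207, 0.54130086, 0.38410547]), 'orientation': array([2.88965205e+00, 1.77721782e-03, 1.22406370e+00])}
{'time_s': 0.15, 'qpos': array([ 1.15736649e+00,  3.00359187e-01,  1.52142381e+00,  3.55275358e-05,
        1.32072216e+00, -6.66108931e-02]), 'joint_vel': array([ 7.98231601e-04, -1.63059754e-03, -2.08913380e-03, -8.60637608e-05,
       -1.82917464e-03,  7.78171536e-04]), 'tau': array([-9.78343705e-04, -5.31958687e+01, -3.52825785e+01,  7.07518612e-02,
        2.36336072e-02, -2.40929444e-05]), 'ee_pos': array([0.18687575, 0.51708396, 0.22401425]), 'eef_rot': array([-1.67510375,  1.56988318, -2.02193151]), 'force': array([-0.24789345,  0.78302142, -0.92904508]), 'moment': array([ 0.01245965, -0.01042685,  0.0307293 ]), 'grip_width': 0.09395492355918328}
```

View pics/top0.png

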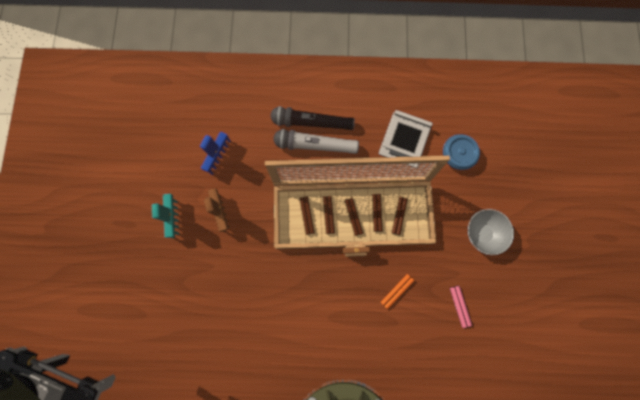

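View pics/side0.png

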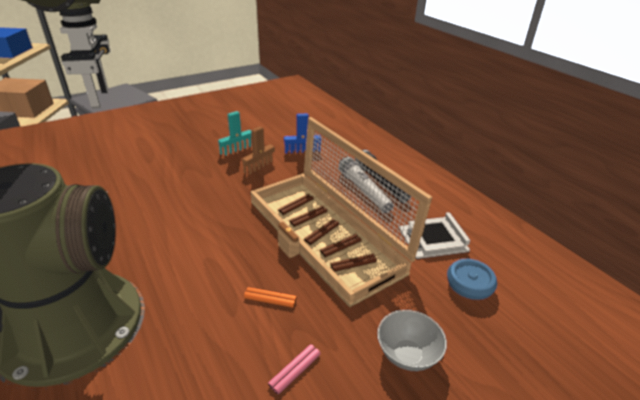

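View pics/wrist0.png

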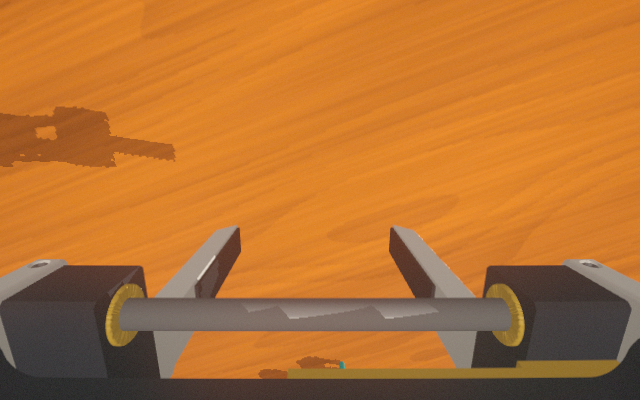

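The top view has the wooden rake at about (217,210), with a teal and a blue decoy beside it. The tray spans about (275-436, 158-247) with five brown sticks, the cleat is at (356,250), and the bowl is at (491,232). Next I'll measure.

```bash
cat > meas.py <<'E'
from h import *
optics.camera('top'); c=optics.get_calibration('top')
optics.camera('side'); cs=optics.get_calibration('side')
for n,z in [('tray',0),('rake',0),('button_top',.058),('stick0',.006),('cover_hinge',.0345),('cover_edge',0.15),('bowl',0)]:
    for cam,cc in (('top',c),('side',cs)):
        for r in models.mark_of(n,cam)[:6]:
            print(n,cam,np.round(r['at'],1),round(r['score'],2),np.round(onz(cc,r['at'],z),4))
E
python3 meas.py
python3 - <<'E'
import cv2
im=cv2.imread('pics/top0.png')
cv2.imwrite('pics/zt.png',cv2.resize(im[140:260,190:450],None,fx=3,fy=3,interpolation=2))
im=cv2.imread('pics/side0.png')
cv2.imwrite('pics/zs.png',cv2.resize(im[100:310,210:450],None,fx=3,fy=2.8,interpolation=2))
E
```

```text
tray top [352.9 217.3] 0.86 [ 0.5319 -0.0126  0.    ]
tray side [321.7 236.4] 0.75 [ 0.5328 -0.0186  0.    ]
tray side [349.  214.5] 0.46 [0.6358 0.0191 0.    ]
rake top [221.2 215.8] 0.86 [0.5259 0.3376 0.    ]
rake top [173.6 218.8] 0.76 [0.5142 0.4632 0.    ]
rake top [219.3 157.1] 0.66 [0.6875 0.3554 0.    ]
rake side [301.3 154. ] 0.89 [0.6791 0.3382 0.    ]
rake side [262.1 165.1] 0.88 [0.5475 0.3367 0.    ]
rake side [237.6 151.6] 0.59 [0.516  0.4439 0.    ]
button_top top [354.8 246.3] 0.67 [ 0.4517 -0.014   0.058 ]
button_top side [287.1 230.8] 0.65 [ 0.4405 -0.0227  0.058 ]
stick0 top [350.1 218.9] 0.93 [ 0.5266 -0.0048  0.006 ]
stick0 top [398.2 289.4] 0.93 [ 0.3485 -0.1307  0.006 ]
stick0 top [305.7 214.5] 0.92 [0.535  0.1128 0.006 ]
stick0 top [398.4 221.2] 0.9 [ 0.5242 -0.1325  0.006 ]
stick0 top [458.9 305.3] 0.86 [ 0.3133 -0.2849  0.006 ]
stick0 top [329.3 217. ] 0.74 [0.5301 0.0502 0.006 ]
stick0 side [340.3 246.6] 0.87 [ 0.5471 -0.0748  0.006 ]
stick0 side [272.1 296.1] 0.87 [ 0.3499 -0.1294  0.006 ]
stick0 side [311.5 216.2] 0.76 [0.5467 0.0523 0.006 ]
stick0 side [297.5 203.9] 0.73 [0.5414 0.1133 0.006 ]
stick0 side [323.  236.1] 0.72 [ 0.5321 -0.025   0.006 ]
stick0 side [322.7 232.2] 0.69 [ 0.5389 -0.0128  0.006 ]
cover_hinge top [351.8 181.3] 0.77 [ 0.6219 -0.0058  0.0345]
cover_hinge side [348.4 213.3] 0.88 [ 0.6099 -0.012   0.0345]
cover_edge top [358.6 157.2] 0.58 [ 0.6526 -0.0126  0.15  ]
cover_edge top [306.7 216.1] 0.32 [0.5107 0.1032 0.15  ]
cover_edge side [365.3 151.6] 0.94 [0.6905 0.0479 0.15  ]
cover_edge side [410.2 350.7] 0.46 [ 0.4179 -0.4282  0.15  ]
bowl top [480.4 229.8] 0.57 [ 0.5082 -0.3511  0.    ]
bowl side [407.  351.4] 0.93 [ 0.5016 -0.3573  0.    ]
```

View pics/zt.png

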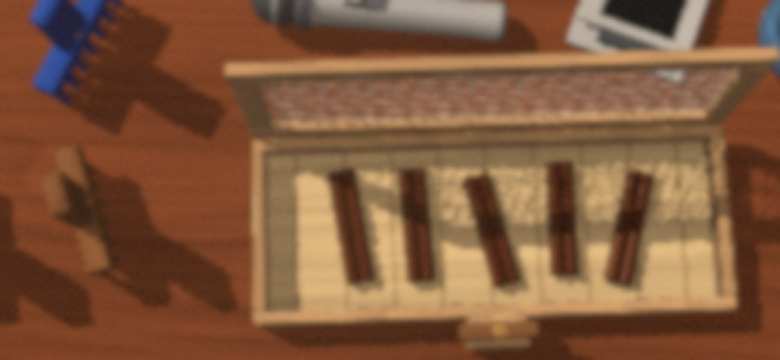

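View pics/zs.png

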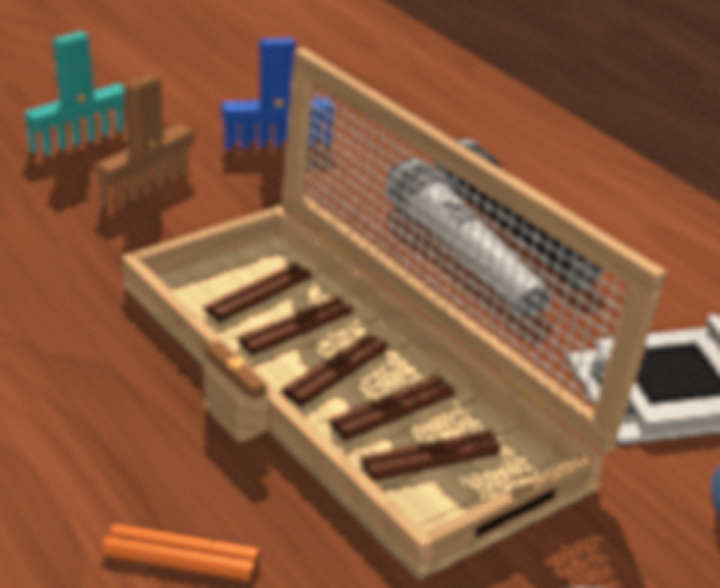

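```bash
cat > m2.py <<'E'
from h import *
c=optics.get_calibration('top')
for n,(u,v) in dict(nl=(255,322),nr=(735,308),fl=(253,137),fr=(722,132)).items():
    print(n,onz(c,(190+u/3,140+v/3),.034))
s=optics.get_calibration('side')
for n,(u,v) in dict(nl=(125,258),nr=(424,570),fl=(280,207),fr=(603,465)).items():
    print('s',n,onz(s,(210+u/3,100+v/2.8),.034))
print(R.from_euler('xyz',ctrl.get_obs()['eef_rot']).as_matrix())
r=[x for x in models.cut_out('rake','top')]
# rake head at z .048 ends
for n,(u,v) in dict(a=(70,147),b=(97,272),hub=(75,200)).items(): print(n,onz(c,(190+u/3,140+v/3),.048))
for n,(u,v) in dict(headL=(98,172),headR=(193,128)).items(): print('s',n,onz(s,(210+u/3,100+v/2.8),.048))
for n,(u,v) in dict(gripL=(127,83),gripR=(160,78)).items(): print('s',n,onz(s,(210+u/3,100+v/2.8),.122))
E
python3 m2.py
```

```text
nl [0.44486856 0.18595092 0.034     ]
nr [ 0.46813571 -0.21977323  0.034     ]
fl [0.60446709 0.1960219  0.034     ]
fr [ 0.62084224 -0.212265    0.034     ]
s nl [0.44662618 0.17975482 0.034     ]
s nr [ 0.4592382  -0.24162502  0.034     ]
s fl [0.60237495 0.1910539  0.034     ]
s fr [ 0.62235808 -0.22134739  0.034     ]
[[-1.43827692e-05  3.39875444e-01  9.40470458e-01]
 [-8.71944431e-05  9.40470454e-01 -3.39875444e-01]
 [-9.99999996e-01 -8.68921479e-05  1.61086806e-05]]
a [0.58810642 0.35002911 0.048     ]
b [0.48189073 0.31864815 0.048     ]
hub [0.54238498 0.3420248  0.048     ]
s headL [0.47785791 0.30689969 0.048     ]
s headR [0.59289443 0.34480074 0.048     ]
s gripL [0.52279401 0.33197932 0.122     ]
s gripR [0.55352641 0.32760054 0.122     ]
```

```bash
cat > plan.py <<'E'
import sys
from h import *
def Rt(phi,tilt=0):
    M=np.array([[0,-np.sin(phi),np.cos(phi)],[0,np.cos(phi),np.sin(phi)],[-1,0,0]])
    return M@R.from_euler('y',tilt).as_matrix()
def plan(p,phi,tilt=0):
    o=ctrl.get_obs(); M=R.from_euler('xyz',o['eef_rot']).as_matrix()
    t=M.T@(np.array(p)-o['ee_pos'])/.025; r=R.from_matrix(M.T@Rt(phi,tilt)).as_rotvec()/np.deg2rad(5)
    print('t',np.round(t,2),'r',np.round(r,2),'rows',max(np.linalg.norm(t)*.6,np.linalg.norm(r)*5/7.16).round(1))
def st():
    o=ctrl.get_obs(); M=R.from_euler('xyz',o['eef_rot']).as_matrix()
    print(round(o['time_s'],2),o['ee_pos'].round(4),'phi',round(float(np.arctan2(-M[0,1],M[1,1])),4),'down',M[:,0].round(4),'F',o['force'].round(2),'w',round(o['grip_width'],4))
if __name__=='__main__':
    st(); a=[float(x) for x in sys.argv[1:]]
    if len(a)>=4: plan(a[:3],*a[3:])
E
python3 plan.py .5 .325 .26 .3
```

```text
1.0 [0.1869 0.5172 0.2245] phi -0.3468 down [-0.  0. -1.] F [-1.03  0.22 -0.34] w 0.0941
t [-1.42 -2.98 14.39] r [-7.41 -0.   -0.  ] rows 8.9
```

Emit:
arm_command --deltas '[{"translation":[-1.4,-3,14.4],"turn":[-7.4,0,0]},{"translation":[-1.4,-3,14.4],"turn":[-7.4,0,0]},{"translation":[-1.4,-3,14.4],"turn":[-7.4,0,0]},{"translation":[-1.4,-3,14.4],"turn":[-7.4,0,0]},{"translation":[-1.4,-3,14.4],"turn":[-7.4,0,0]},{"translation":[-1.4,-3,14.4],"turn":[-7.4,0,0]},{"translation":[-1.4,-3,14.4],"turn":[-7.4,0,0]},{"translation":[-1.4,-3,14.4],"turn":[-7.4,0,0]},{"translation":[-1.4,-3,14.4],"turn":[-7.4,0,0]},{"translation":[-1.4,-3,14.4],"turn":[-7.4,0,0]},{"translation":[-1.4,-3,14.4],"turn":[-7.4,0,0]},{"translation":[-1.4,-3,14.4],"turn":[-7.4,0,0]}]' --gripper 60

```text
time_s: 2.0
ee_pos: [0.4999, 0.3242, 0.2591]
eef_rot: [3.01, 1.57, -2.975]
force: [0.4, -0.2, 0.6]
grip_width: 0.0602
```

```bash
python3 - <<'E'
from plan import *
c=optics.get_calibration('wrist'); snap('wrist','w1.png'); st()
for r in models.mark_of('rake','wrist'): print(r, onz(c,r['at'],0))
print(proj(c,(.535,.333,.122)),proj(c,(.535,.333,0)))
E
```

```text
2.05 [0.4993 0.3249 0.2592] phi 0.2992 down [-6.e-04 -1.e-04 -1.e+00] F [-0.96  0.43 -0.93] w 0.0598
{'at': [403.0, 214.9], 'score': 0.97} [0.51780456 0.46268819 0.        ]
{'at': [316.6, 200.3], 'score': 0.94} [0.53363024 0.33711568 0.        ]
{'at': [299.3, 295.7], 'score': 0.86} [ 6.87533272e-01  3.56588026e-01 -5.55111512e-17]
[313.06663334 230.03754747] [313.55487979 200.36806944]
```

View pics/w1.png

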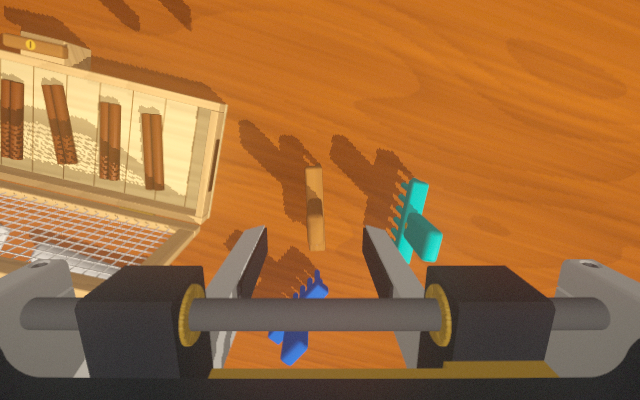

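The wrist view has the wooden rake at columns 306-325, rows 165-250, nearly aligned with the jaws.

```bash
python3 - <<'E'
from plan import *
c=optics.get_calibration('wrist')
a=onz(c,(314,166),.048); b=onz(c,(317,250),.048); print(a,b,(a+b)/2,np.arctan2(*(b-a)[1::-1]))
im=cv2.imread('pics/w1.png'); cv2.imwrite('pics/w1z.png',cv2.resize(im[140:270,230:400],None,fx=4.5,fy=4.5,interpolation=2))
E
python3 plan.py .5345 .335 .11 .3
```

```text
[0.4803543 0.3182508 0.048    ] [0.58536452 0.35483938 0.048     ] [0.53285941 0.33654509 0.048     ] 0.3352743146786167
2.1 [0.499  0.3252 0.2593] phi 0.3001 down [-4.e-04  0.e+00 -1.e+00] F [-0.67 -0.33 -0.8 ] w 0.0605
t [ 5.97 -0.05  1.48] r [ 0. -0. -0.] rows 3.7
```

View pics/w1z.png

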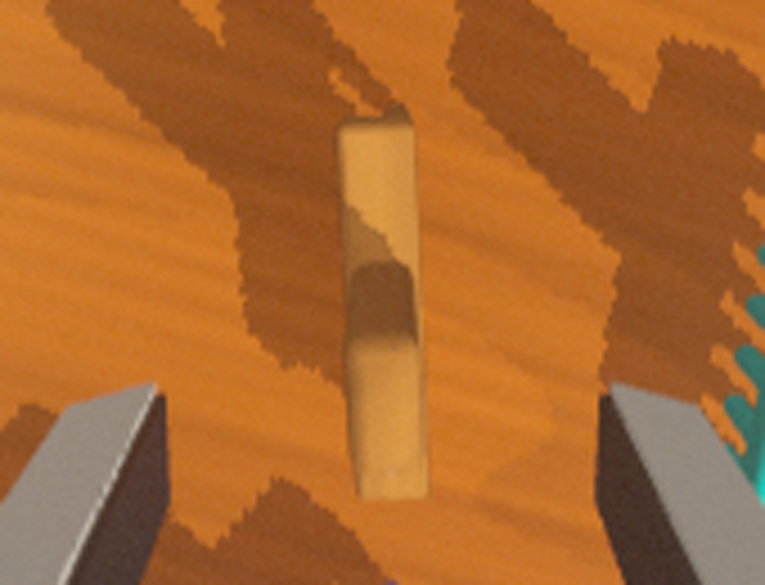

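```bash
python3 - <<'E'
from plan import *
c=optics.get_calibration('wrist')
f=lambda u,v,z: onz(c,(230+u/4.5,140+v/4.5),z)
a=f(382,342,.122);b=f(393,497,.122);n=f(375,123,.048)
print(a,b,(a+b)/2,np.linalg.norm(b-a),np.arctan2(*(b-a)[1::-1])); print(n); d=(a+b)/2-n; print(np.hypot(d[0],d[1]),np.arctan2(d[1],d[0]))
E
python3 plan.py .535 .336 .11 .33
```

```text
[0.51903017 0.33136402 0.122     ] [0.55463536 0.34509662 0.122     ] [0.53683276 0.33823032 0.122     ] 0.03816167762687877 0.3681102643285351
[0.48216767 0.31795441 0.048     ]
0.058304242320778216 0.3551813955353523
2.1 [0.499  0.3252 0.2593] phi 0.3001 down [-4.e-04  0.e+00 -1.e+00] F [-0.67 -0.33 -0.8 ] w 0.0605
t [ 5.97 -0.01  1.51] r [-0.34 -0.   -0.  ] rows 3.7
```

```bash
python3 plan.py .536 .3375 .085 .35
```

```text
2.1 [0.499  0.3252 0.2593] phi 0.3001 down [-4.e-04  0.e+00 -1.e+00] F [-0.67 -0.33 -0.8 ] w 0.0605
t [6.97 0.03 1.56] r [-0.57 -0.   -0.  ] rows 4.3
```

Emit:
arm_command --deltas '[{"translation":[1,0,1.56],"turn":[-0.57,0,0]},{"translation":[2.5,0,1.56],"turn":[-0.57,0,0]},{"translation":[4,0,1.56],"turn":[-0.57,0,0]},{"translation":[5.5,0,1.56],"turn":[-0.57,0,0]},{"translation":[6.97,0,1.56],"turn":[-0.57,0,0]},{"translation":[6.97,0,1.56],"turn":[-0.57,0,0]}]'

```text
time_s: 2.6
ee_pos: [0.5332, 0.3354, 0.0781]
eef_rot: [-2.999, 1.56, -2.648]
force: [-0.6, 0.2, -0.9]
grip_width: 0.0596
```

Emit:
arm_command --deltas '[{"translation":[0,0,0],"turn":[0,0,0]},{"translation":[0,0,0],"turn":[0,0,0]},{"translation":[0,0,0],"turn":[0,0,0]},{"translation":[0,0,0],"turn":[0,0,0]},{"translation":[0,0,0],"turn":[0,0,0]},{"translation":[0,0,0],"turn":[0,0,0]},{"translation":[0,0,0],"turn":[0,0,0]},{"translation":[0,0,0],"turn":[0,0,0]}]' --gripper 0 --force 40

```text
time_s: 3.27
ee_pos: [0.5375, 0.3359, 0.0858]
eef_rot: [0.15, 1.57, 0.499]
force: [-1.0, -0.2, 4.2]
grip_width: 0.0173
```

```bash
python3 - <<'E'
from plan import *
c=optics.get_calibration('wrist'); snap('wrist','w2.png'); snap('side','s2.png');st()
im=cv2.imread('pics/s2.png'); cv2.imwrite('pics/s2z.png',cv2.resize(im[80:230,200:340],None,fx=4,fy=4,interpolation=2))
E
```

```text
3.37 [0.5375 0.3359 0.0858] phi 0.3487 down [ 6.e-04  3.e-04 -1.e+00] F [-1.42  0.03  5.81] w 0.0174
```

View pics/s2z.png

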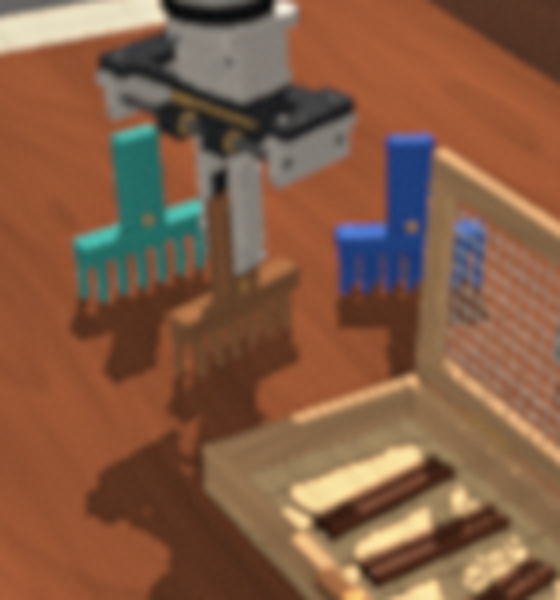

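View pics/w2.png

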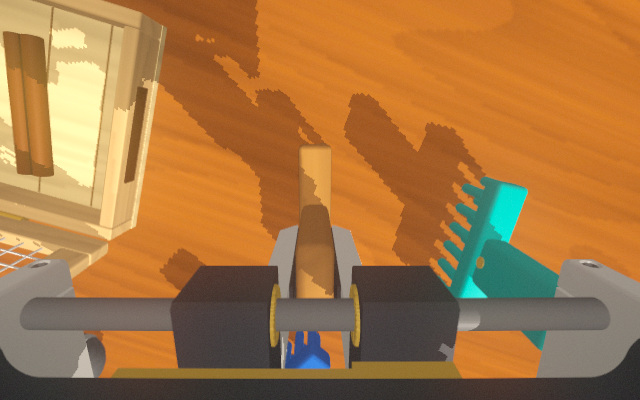

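```bash
python3 - <<'E'
from plan import *
c=optics.get_calibration('wrist'); o=ctrl.get_obs()
a=onz(c,(315,148),.048); d=a-o['ee_pos']; print(a,np.hypot(*d[:2]),np.arctan2(-d[1],-d[0]))
plan((.5375,.3359,.24),.05)
plan((.52,.16,.24),.05)
E
```

```text
[0.48451696 0.31671297 0.048     ] 0.056336378707321645 0.3479871458497107
t [-6.17 -0.    0.  ] r [ 3.42  0.01 -0.  ] rows 3.7
t [-6.17 -6.37 -3.06] r [ 3.42  0.01 -0.  ] rows 5.6
```

Emit:
arm_command --deltas '[{"translation":[-1,0,0],"turn":[0,0,0]},{"translation":[-2.5,0,0],"turn":[0,0,0]},{"translation":[-4,0,0],"turn":[0,0,0]},{"translation":[-5.5,-1,-0.5],"turn":[0.5,0,0]},{"translation":[-6.2,-2.5,-1.2],"turn":[1.5,0,0]},{"translation":[-6.2,-4,-2],"turn":[2.5,0,0]},{"translation":[-6.2,-5.5,-2.7],"turn":[3.4,0,0]},{"translation":[-6.2,-6.4,-3.1],"turn":[3.4,0,0]},{"translation":[-6.2,-6.4,-3.1],"turn":[3.4,0,0]},{"translation":[-6.2,-6.4,-3.1],"turn":[3.4,0,0]},{"translation":[-6.2,-6.4,-3.1],"turn":[3.4,0,0]},{"translation":[-6.2,-6.4,-3.1],"turn":[3.4,0,0]}]'

```text
time_s: 4.37
ee_pos: [0.5191, 0.1599, 0.2399]
eef_rot: [3.033, 1.57, 3.086]
force: [0.3, -0.4, -0.7]
grip_width: 0.018
```

```bash
python3 - <<'E'
from plan import *
st();c=optics.get_calibration('wrist'); im=snap('wrist','w3.png'); 
import pickle; pickle.dump(c,open('c3.pkl','wb'))
E
```

```text
4.37 [0.5191 0.1599 0.2399] phi 0.0532 down [-5.e-04  0.e+00 -1.e+00] F [ 0.34 -0.39 -0.69] w 0.018
```

View pics/w3.png

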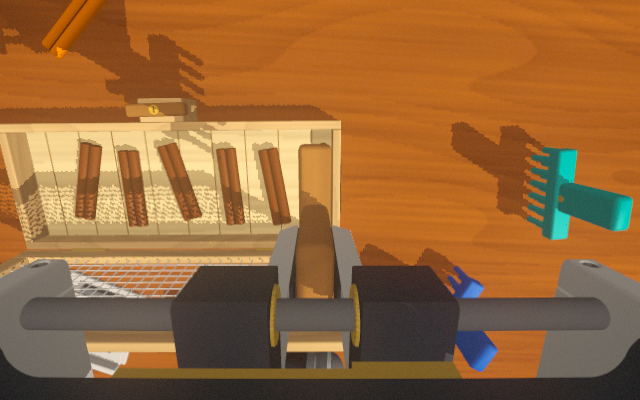

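The tray's near edge runs from (0,124) to its corner at (341,121), with the turnbutton pivot at (154,109). The first stick lies at about (260-290,150-223).

```bash
python3 - <<'E'
from plan import *
import pickle; c=pickle.load(open('c3.pkl','rb'))
im=cv2.imread('pics/w3.png')
cv2.imwrite('pics/w3a.png',cv2.resize(im[90:260,0:200],None,fx=4,fy=3.5,interpolation=2))
cv2.imwrite('pics/w3b.png',cv2.resize(im[90:260,190:390],None,fx=4,fy=3.5,interpolation=2))
E
```

```text
(no output)
```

View pics/w3a.png

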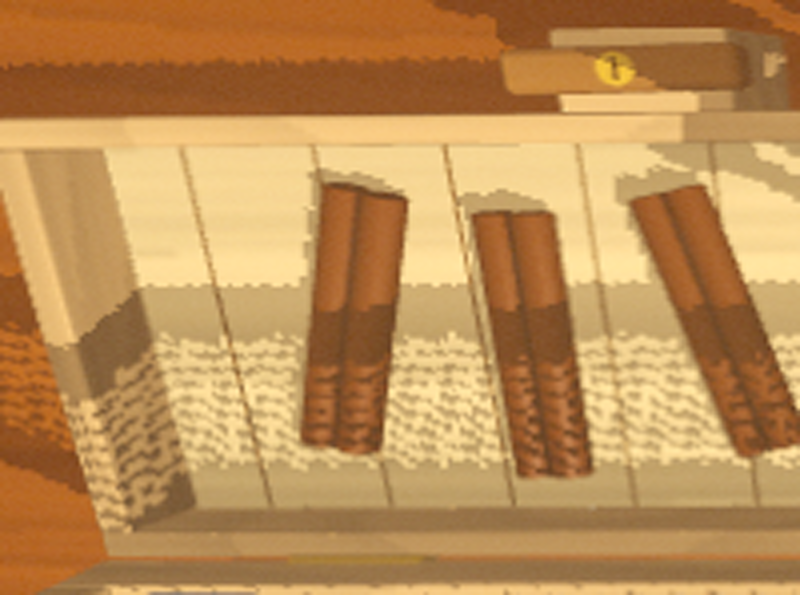

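View pics/w3b.png

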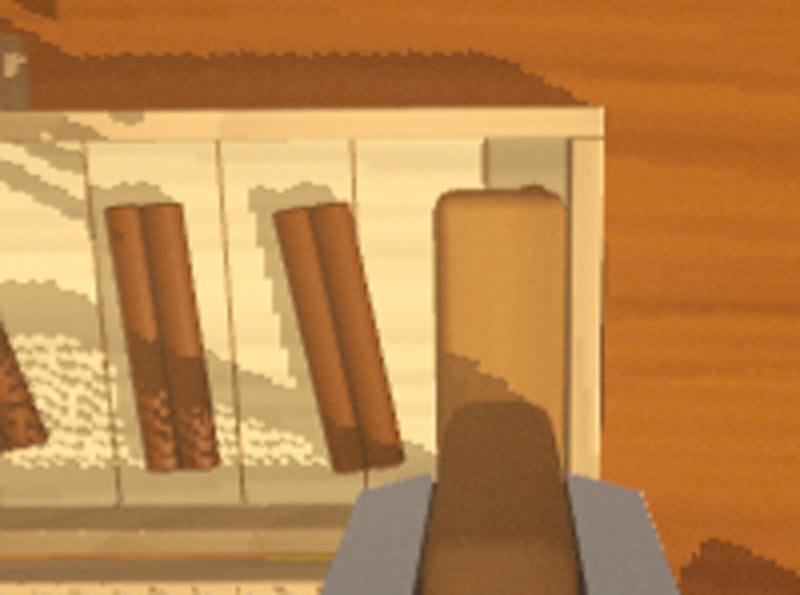

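```bash
cat > fit.py <<'E'
from plan import *
import pickle; c=pickle.load(open('c3.pkl','rb'))
from scipy.optimize import least_squares
pts=[((340.75,120.6),(-.08,.205,.034)),((6,133),(-.07,-.195,.034)),((33,240),(.07,-.195,.034)),((154,109.3),(-.093,0,.058)),((332.5,129.4),(-.07,.195,.034))]
def w(p,q): return np.array([p[0]+np.cos(p[2])*q[0]-np.sin(p[2])*q[1],p[1]+np.sin(p[2])*q[0]+np.cos(p[2])*q[1],q[2]])
s=least_squares(lambda p:np.concatenate([onz(c,u,q[2])[:2]-w(p,q)[:2] for u,q in pts]),[.53,-.01,.05])
print(s.x.round(4),(s.fun*1000).round(1))
y=onz(c,(340.75,120.6),.034)-onz(c,(0,124),.034); print('yaw near',np.arctan2(-y[0],y[1]))
y=onz(c,(190+570/4,228),.034)-onz(c,(332.5,129.4),.034); print('yaw from right inner edge',np.arctan2(y[1],y[0]))
def inv(P): 
    d=P[:2]-s.x[:2]; a=s.x[2]; return np.array([np.cos(a)*d[0]+np.sin(a)*d[1],-np.sin(a)*d[0]+np.cos(a)*d[1]])
for n,(u,v) in dict(n=(315,207),f=(365,462),fr=(402,460)).items(): print(n,inv(onz(c,(190+u/4,90+v/3.5),.017)))
E
python3 fit.py
```

```text
[ 0.5354 -0.0131  0.0583] [ 0.3 -1.1  1.5  0.9 -2.3  1.3  0.2 -0.5  0.3 -0.6]
yaw near 0.06038748420657932
yaw from right inner edge 0.06784901846455908
n [-0.04569574  0.11598914]
f [0.05008931 0.12852385]
fr [0.04934752 0.14081237]
```

```bash
cat > tp.py <<'E'
import sys
from plan import *
T=(.5354,-.0131,.0585)
def w(x,y,z): return (T[0]+np.cos(T[2])*x-np.sin(T[2])*y,T[1]+np.sin(T[2])*x+np.cos(T[2])*y,z)
def inv(P):
    d=np.array(P[:2])-T[:2]; a=T[2]; return np.array([np.cos(a)*d[0]+np.sin(a)*d[1],-np.sin(a)*d[0]+np.cos(a)*d[1]])
if __name__=='__main__':
    st(); a=[float(x) for x in sys.argv[1:]]; print('tray xy now',inv(ctrl.get_obs()['ee_pos']).round(4))
    if len(a)>=3: plan(w(*a[:3]),T[2]+(a[3] if len(a)>3 else 0),*(a[4:]))
E
python3 tp.py 0 .167 .13; python3 tp.py 0 .167 .094
```

```text
4.42 [0.5191 0.16   0.2399] phi 0.0535 down [-5.e-04 -0.e+00 -1.e+00] F [-0.1   0.24 -0.96] w 0.018
tray xy now [-0.0062  0.1738]
t [ 4.4  -0.27  0.25] r [-0.06 -0.01  0.  ] rows 2.6
4.42 [0.5191 0.16   0.2399] phi 0.0535 down [-5.e-04 -0.e+00 -1.e+00] F [-0.1   0.24 -0.96] w 0.018
tray xy now [-0.0062  0.1738]
t [ 5.84 -0.27  0.25] r [-0.06 -0.01  0.  ] rows 3.5
```

Emit:
arm_command --deltas '[{"translation":[1.5,-0.27,0.25],"turn":[-0.06,0,0]},{"translation":[3,-0.27,0.25],"turn":[-0.06,0,0]},{"translation":[4,-0.27,0.25],"turn":[-0.06,0,0]},{"translation":[4.7,-0.27,0.25],"turn":[-0.06,0,0]},{"translation":[5.3,-0.27,0.25],"turn":[-0.06,0,0]},{"translation":[5.7,-0.27,0.25],"turn":[-0.06,0,0]},{"translation":[5.84,-0.27,0.25],"turn":[-0.06,0,0]},{"translation":[5.84,-0.27,0.25],"turn":[-0.06,0,0]},{"translation":[5.84,-0.27,0.25],"turn":[-0.06,0,0]}]'

```text
time_s: 5.17
ee_pos: [0.5261, 0.153, 0.0949]
eef_rot: [0.163, 1.57, 0.221]
force: [0.0, -0.5, -0.5]
grip_width: 0.0178
```

```bash
python3 tp.py 0 -.0 .094;  python3 - <<'E'
from plan import *
snap('wrist','w4.png'); snap('side','s4.png')
im=cv2.imread('pics/s4.png'); cv2.imwrite('pics/s4z.png',cv2.resize(im[100:310,210:450],None,fx=3,fy=2.8,interpolation=2))
E
```

```text
5.17 [0.5261 0.153  0.0949] phi 0.0577 down [ 8.e-04  2.e-04 -1.e+00] F [ 0.05 -0.53 -0.47] w 0.0178
tray xy now [0.0004 0.1663]
t [ 0.03 -6.65 -0.01] r [-0.01  0.01 -0.  ] rows 4.0
```

View pics/w4.png

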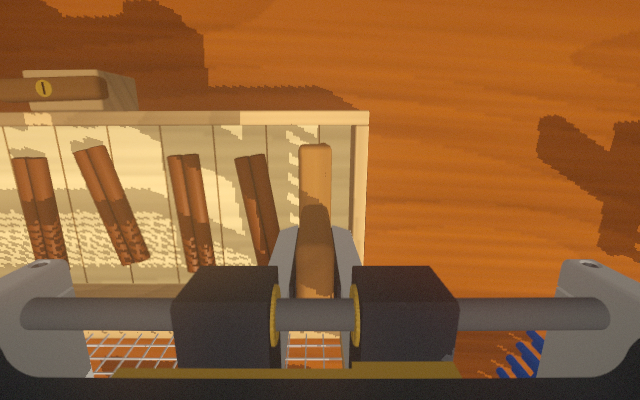

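View pics/s4z.png

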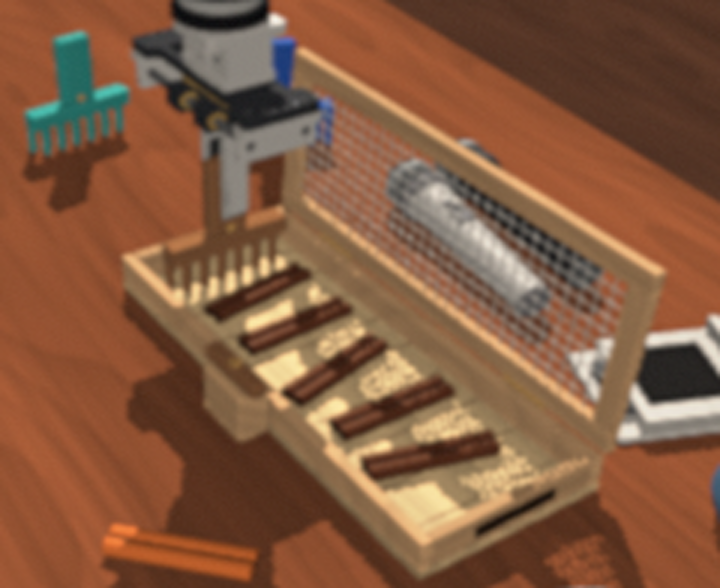

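Emit:
arm_command --deltas '[{"translation":[0.03,-0.3,0],"turn":[0,0,0]},{"translation":[0.03,-0.6,0],"turn":[0,0,0]},{"translation":[0.03,-0.9,0],"turn":[0,0,0]},{"translation":[0.03,-1.2,0],"turn":[0,0,0]},{"translation":[0.03,-1.5,0],"turn":[0,0,0]},{"translation":[0.03,-1.8,0],"turn":[0,0,0]},{"translation":[0.03,-2.1,0],"turn":[0,0,0]},{"translation":[0.03,-2.4,0],"turn":[0,0,0]},{"translation":[0.03,-2.7,0],"turn":[0,0,0]},{"translation":[0.03,-3.0,0],"turn":[0,0,0]},{"translation":[0.03,-3.3,0],"turn":[0,0,0]},{"translation":[0.03,-3.6,0],"turn":[0,0,0]}]'

```text
time_s: 6.27
ee_pos: [0.5309, 0.062, 0.0935]
eef_rot: [0.879, 1.571, 0.937]
force: [-0.9, 0.4, -0.7]
grip_width: 0.0181
```

Emit:
arm_command --deltas '[{"translation":[0,-0.3,0],"turn":[0,0,0]},{"translation":[0,-0.6,0],"turn":[0,0,0]},{"translation":[0,-0.9,0],"turn":[0,0,0]},{"translation":[0,-1.2,0],"turn":[0,0,0]},{"translation":[0,-1.5,0],"turn":[0,0,0]},{"translation":[0,-1.8,0],"turn":[0,0,0]},{"translation":[0,-2.1,0],"turn":[0,0,0]},{"translation":[0,-2.4,0],"turn":[0,0,0]}]'

```text
time_s: 6.93
ee_pos: [0.5343, 0.0021, 0.0934]
eef_rot: [2.501, 1.571, 2.558]
force: [0.3, 1.0, -2.1]
grip_width: 0.018
```

```bash
python3 tp.py 0 -.06 .094;  python3 - <<'E'
from plan import *
snap('wrist','w5.png'); snap('top','t5.png')
im=cv2.imread('pics/t5.png'); cv2.imwrite('pics/t5z.png',cv2.resize(im[140:270,250:450],None,fx=4,fy=4,interpolation=2))
E
```

```text
6.93 [0.5343 0.0021 0.0934] phi 0.0572 down [-1.e-04  0.e+00 -1.e+00] F [ 0.35  1.04 -2.13] w 0.018
tray xy now [-0.0002  0.0152]
t [-0.02 -3.01  0.01] r [-0.01 -0.   -0.  ] rows 1.8
```

View pics/w5.png

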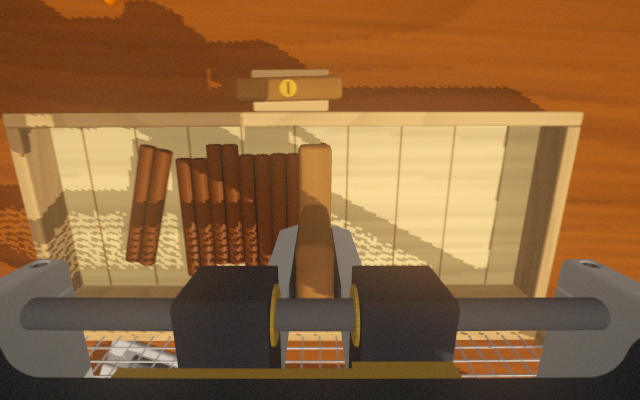

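View pics/t5z.png

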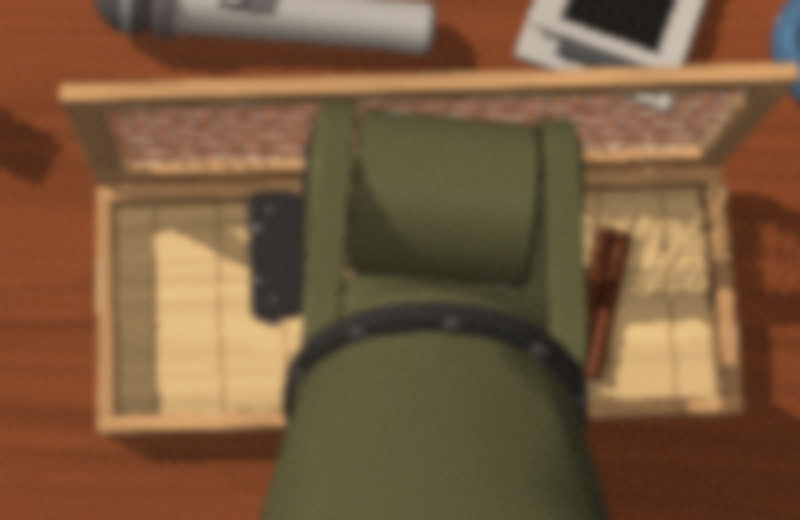

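The combing is working: four sticks are already packed against the rake and the fifth is still ahead. Continuing.

Emit:
arm_command --deltas '[{"translation":[0,-0.3,0],"turn":[0,0,0]},{"translation":[0,-0.6,0],"turn":[0,0,0]},{"translation":[0,-0.9,0],"turn":[0,0,0]},{"translation":[0,-1.2,0],"turn":[0,0,0]},{"translation":[0,-1.5,0],"turn":[0,0,0]},{"translation":[0,-1.8,0],"turn":[0,0,0]},{"translation":[0,-2.1,0],"turn":[0,0,0]},{"translation":[0,-2.4,0],"turn":[0,0,0]},{"translation":[0,-2.6,0],"turn":[0,0,0]},{"translation":[0,-2.8,0],"turn":[0,0,0]},{"translation":[0,-2.8,0],"turn":[0,0,0]}]'

```text
time_s: 7.95
ee_pos: [0.5383, -0.0679, 0.0934]
eef_rot: [-1.344, 1.571, -1.288]
force: [0.6, -0.5, -1.6]
grip_width: 0.0176
```

```bash
python3 tp.py 0 -.06 .094;  python3 - <<'E'
from plan import *
snap('wrist','w6.png')
E
```

```text
7.95 [ 0.5383 -0.0679  0.0934] phi 0.0566 down [ 0.e+00 -2.e-04 -1.e+00] F [ 0.63 -0.45 -1.61] w 0.0176
tray xy now [-0.0003 -0.0549]
t [-0.02 -0.2   0.01] r [-0.02  0.    0.  ] rows 0.1
```

View pics/w6.png

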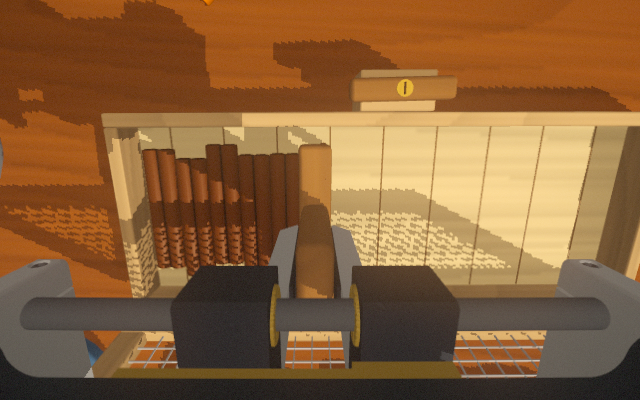

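Emit:
arm_command --deltas '[{"translation":[0,-0.1,0],"turn":[0,0,0]},{"translation":[0,-0.2,0],"turn":[0,0,0]},{"translation":[0,-0.25,0],"turn":[0,0,0]},{"translation":[0,-0.25,0],"turn":[0,0,0]},{"translation":[0,-0.25,0],"turn":[0,0,0]}]'

```text
time_s: 8.42
ee_pos: [0.5386, -0.073, 0.0934]
eef_rot: [2.138, 1.57, 2.195]
force: [-0.6, 3.7, -0.6]
grip_width: 0.018
```

Emit:
arm_command --deltas '[{"translation":[0,-0.05,0],"turn":[0,0,0]},{"translation":[0,-0.1,0],"turn":[0,0,0]},{"translation":[0,-0.1,0],"turn":[0,0,0]},{"translation":[0,-0.1,0],"turn":[0,0,0]}]'

```text
time_s: 8.75
ee_pos: [0.5386, -0.074, 0.0934]
eef_rot: [1.734, 1.567, 1.791]
force: [-1.1, 15.2, 2.0]
grip_width: 0.0177
```

```bash
python3 tp.py 0 -.06 .094;  python3 - <<'E'
from plan import *
snap('wrist','w7.png')
im=cv2.imread('pics/w7.png'); cv2.imwrite('pics/w7z.png',cv2.resize(im[100:300,90:350],None,fx=3,fy=3,interpolation=2))
E
```

```text
8.75 [ 0.5386 -0.074   0.0934] phi 0.0573 down [-7.0e-04  3.3e-03 -1.0e+00] F [-1.09 15.22  2.05] w 0.0177
tray xy now [-0.0003 -0.0609]
t [-0.02  0.04  0.01] r [-0.01 -0.01 -0.04] rows 0.0
```

View pics/w7z.png

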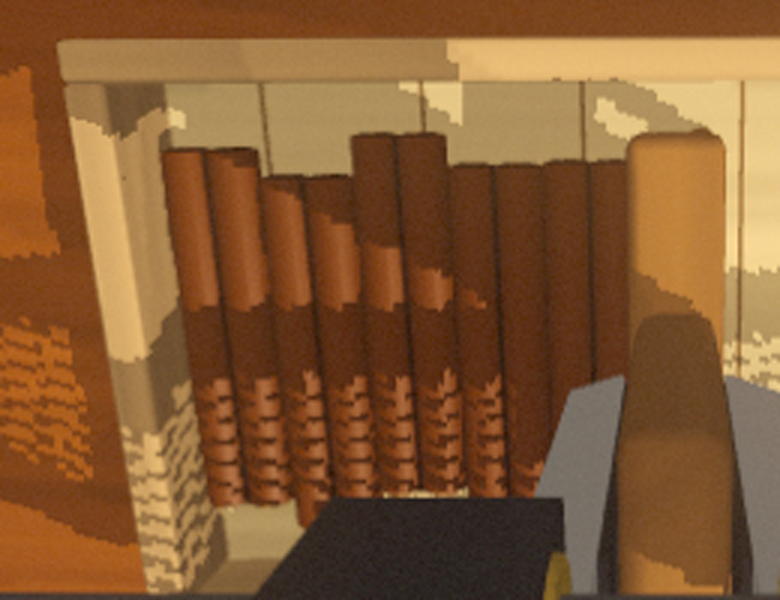

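The row is packed against the -y end wall, with a 15 N stop. I'll back off, lift, and carry the rake back to its spot.

Emit:
arm_command --deltas '[{"translation":[0,0.1,0],"turn":[0,0,0]},{"translation":[0,0.4,0],"turn":[0,0,0]},{"translation":[0,0.8,0],"turn":[0,0,0]},{"translation":[-1,0.8,0],"turn":[0,0,0]},{"translation":[-2.5,0.8,0],"turn":[0,0,0]},{"translation":[-4,0.8,0],"turn":[0,0,0]},{"translation":[-5.4,1,0],"turn":[0,0,0]},{"translation":[-5.4,1,0],"turn":[0,0,0]}]'

```text
time_s: 9.47
ee_pos: [0.5393, -0.0502, 0.2356]
eef_rot: [-0.249, 1.56, -0.191]
force: [1.3, -0.7, -0.6]
grip_width: 0.0181
```

```bash
python3 - <<'E'
from plan import *
snap('wrist','w8.png'); st(); plan((.5375,.3359,.23),.35)
E
```

```text
9.52 [ 0.5385 -0.0503  0.2319] phi 0.0578 down [ 0.0066 -0.0014 -1.    ] F [-0.05  0.26 -1.85] w 0.018
t [ 0.05 15.43  0.85] r [-3.35  0.07  0.03] rows 9.3
```

View pics/w8.png

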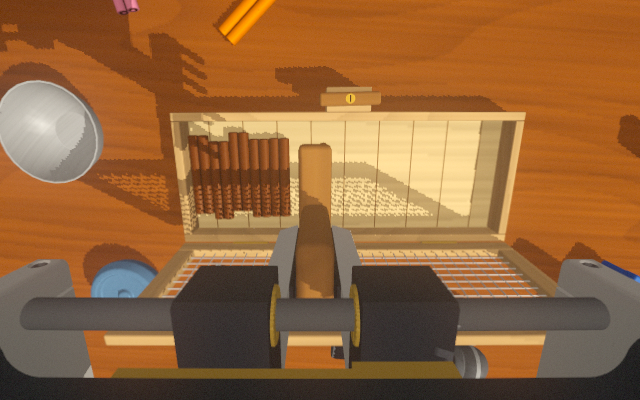

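The row is tight and parallel at (190-290, 135-218). Returning the rake.

Emit:
arm_command --deltas '[{"translation":[0,15.4,0.85],"turn":[-3.4,0,0]},{"translation":[0,15.4,0.85],"turn":[-3.4,0,0]},{"translation":[0,15.4,0.85],"turn":[-3.4,0,0]},{"translation":[0,15.4,0.85],"turn":[-3.4,0,0]},{"translation":[0,15.4,0.85],"turn":[-3.4,0,0]},{"translation":[0,15.4,0.85],"turn":[-3.4,0,0]},{"translation":[0,15.4,0.85],"turn":[-3.4,0,0]},{"translation":[0,15.4,0.85],"turn":[-3.4,0,0]},{"translation":[0,15.4,0.85],"turn":[-3.4,0,0]},{"translation":[0,15.4,0.85],"turn":[-3.4,0,0]},{"translation":[0,15.4,0.85],"turn":[-3.4,0,0]},{"translation":[0,15.4,0.85],"turn":[-3.4,0,0]}]'

```text
time_s: 10.52
ee_pos: [0.536, 0.3347, 0.2268]
eef_rot: [-2.809, 1.569, -2.454]
force: [0.7, 0.2, -0.9]
grip_width: 0.0173
```

```bash
python3 plan.py .5375 .3359 .0865 .35
```

```text
10.52 [0.536  0.3347 0.2268] phi 0.355 down [-0.0017 -0.0014 -1.    ] F [ 0.69  0.25 -0.88] w 0.0173
t [5.61 0.03 0.08] r [ 0.06 -0.02  0.01] rows 3.4
```

Emit:
arm_command --deltas '[{"translation":[1.4,0,0.1],"turn":[0,0,0]},{"translation":[2.8,0,0.1],"turn":[0,0,0]},{"translation":[4,0,0.1],"turn":[0,0,0]},{"translation":[4.8,0,0.1],"turn":[0,0,0]},{"translation":[5.2,0,0.1],"turn":[0,0,0]},{"translation":[5.4,0,0.1],"turn":[0,0,0]},{"translation":[5.5,0,0.1],"turn":[0,0,0]},{"translation":[5.55,0,0.1],"turn":[0,0,0]},{"translation":[5.6,0,0.1],"turn":[0,0,0]},{"translation":[5.6,0,0.1],"turn":[0,0,0]}]'

```text
time_s: 11.35
ee_pos: [0.5393, 0.3357, 0.0894]
eef_rot: [0.115, 1.569, 0.469]
force: [-0.2, -0.5, -1.3]
grip_width: 0.0177
```

Emit:
arm_command --deltas '[{"translation":[0.06,0,0],"turn":[0,0,0]},{"translation":[0.12,0,0],"turn":[0,0,0]},{"translation":[0.12,0,0],"turn":[0,0,0]}]'

```text
time_s: 11.6
ee_pos: [0.5391, 0.3358, 0.0858]
eef_rot: [0.162, 1.57, 0.516]
force: [0.3, 0.4, -0.3]
grip_width: 0.0177
```

Emit:
arm_command --deltas '[{"translation":[0.02,0,0],"turn":[0,0,0]},{"translation":[0.03,0,0],"turn":[0,0,0]}]'

```text
time_s: 11.77
ee_pos: [0.5391, 0.3358, 0.0858]
eef_rot: [0.077, 1.57, 0.431]
force: [-3.0, -2.5, 11.0]
grip_width: 0.0178
```

Contact shows at 11 N, so the rake is standing. Releasing.

Emit:
arm_command --deltas '[{"translation":[-0.02,0,0],"turn":[0,0,0]},{"translation":[-0.02,0,0],"turn":[0,0,0]},{"translation":[-0.02,0,0],"turn":[0,0,0]},{"translation":[-0.02,0,0],"turn":[0,0,0]},{"translation":[-0.02,0,0],"turn":[0,0,0]},{"translation":[-0.02,0,0],"turn":[0,0,0]}]' --gripper 50

```text
time_s: 12.27
ee_pos: [0.5389, 0.3356, 0.0851]
eef_rot: [-2.84, 1.571, -2.486]
force: [-0.3, 0.1, 0.3]
grip_width: 0.0498
```

Emit:
arm_command --deltas '[{"translation":[-1,0,0],"turn":[0,0,0]},{"translation":[-2.5,0,0],"turn":[0,0,0]},{"translation":[-4,0,0],"turn":[0,0,0]},{"translation":[-5.5,0,0],"turn":[0,0,0]},{"translation":[-7,0,0],"turn":[0,0,0]},{"translation":[-8,0,0],"turn":[0,0,0]},{"translation":[-8,0,0],"turn":[0,0,0]}]' --gripper 50

```text
time_s: 12.85
ee_pos: [0.5398, 0.3362, 0.2916]
eef_rot: [0.147, 1.562, 0.501]
force: [0.0, 0.8, 0.7]
grip_width: 0.0502
```

```bash
python3 - <<'E'
from plan import *
snap('side','s9.png'); snap('top','t9.png'); st()
for n,cam in (('cover_edge','side'),('cover_hinge','side'),('cover_edge','top')):
  print(n,cam,[(np.round(r['at'],1),round(r['score'],2)) for r in models.mark_of(n,cam)])
im=cv2.imread('pics/t9.png'); cv2.imwrite('pics/t9z.png',cv2.resize(im[100:260,150:450],None,fx=2.6,fy=2.6,interpolation=2))
E
```

```text
12.95 [0.5389 0.3357 0.2855] phi 0.354 down [ 9.e-04  5.e-04 -1.e+00] F [0.5  0.36 0.02] w 0.0499
cover_edge side []
cover_hinge side [(array([348.7, 212.9]), 0.77)]
cover_edge top [(array([356.6, 158.6]), 0.74)]
```

View pics/s9.png

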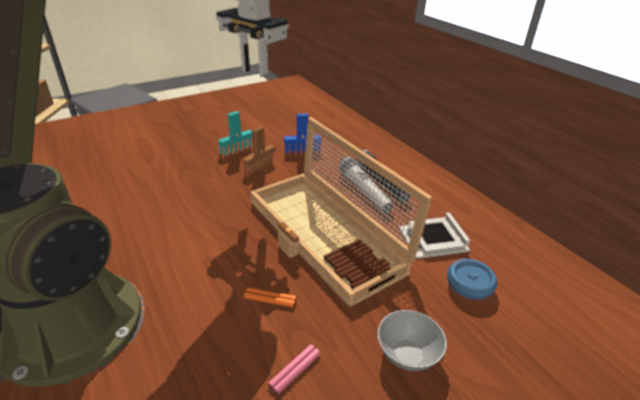

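View pics/t9z.png

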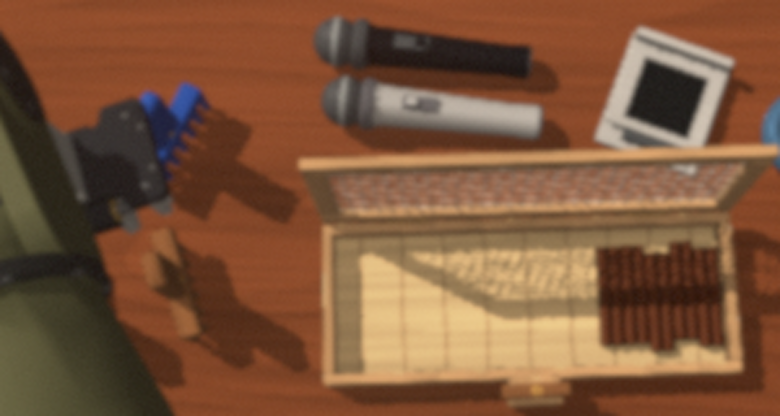

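```bash
python3 - <<'E'
from tp import *
c=optics.get_calibration('top'); s=optics.get_calibration('side')
for th in (1.6,1.65,1.7,1.74):
    def P(r,n,y): return w(.08-r*np.cos(th)+n*np.sin(th),y,.0345+r*np.sin(th)+n*np.cos(th))
    print(th,*[proj(c,P(.16,n,y)).round(1) for n in (0,.01) for y in (.205,)],'side',[proj(s,P(.16,n,y)).round(1) for n in (0,) for y in (.205,-.205)])
print(w(.12,.06,.2), np.linalg.norm(w(.12,.06,.2)[:2]))
E
```

```text
1.6 [265.  168.2] [265.  163.8] side [array([304.6, 117.8]), array([424.9, 199.3])]
1.65 [265.1 164.7] [265.1 160.5] side [array([307.3, 117.2]), array([427.9, 198.2])]
1.7 [265.1 161.4] [265.2 157.2] side [array([309.9, 116.8]), array([430.8, 197.2])]
1.74 [265.2 158.7] [265.3 154.7] side [array([312. , 116.6]), array([433.1, 196.6])]
(np.float64(0.6516867252260035), np.float64(0.053813358428731986), 0.2) 0.6539047831153797
```

```bash
python3 tp.py .132 .08 .28
```

```text
13.1 [0.5386 0.3354 0.2834] phi 0.354 down [-0.0025 -0.0014 -1.    ] F [ 0.04 -0.19 -0.06] w 0.05
tray xy now [0.0235 0.3477]
t [  0.14 -11.51   1.03] r [ 3.39 -0.03  0.01] rows 6.9
```

Emit:
arm_command --deltas '[{"translation":[0,-11.5,1.03],"turn":[3.4,0,0]},{"translation":[0,-11.5,1.03],"turn":[3.4,0,0]},{"translation":[0,-11.5,1.03],"turn":[3.4,0,0]},{"translation":[0,-11.5,1.03],"turn":[3.4,0,0]},{"translation":[0,-11.5,1.03],"turn":[3.4,0,0]},{"translation":[0,-11.5,1.03],"turn":[3.4,0,0]},{"translation":[0,-11.5,1.03],"turn":[3.4,0,0]},{"translation":[0,-11.5,1.03],"turn":[3.4,0,0]},{"translation":[0,-11.5,1.03],"turn":[3.4,0,0]},{"translation":[0,-11.5,1.03],"turn":[3.4,0,0]}]' --gripper 0

```text
time_s: 13.93
ee_pos: [0.6624, 0.0753, 0.2841]
eef_rot: [2.997, 1.569, 3.054]
force: [-0.3, -0.2, 0.8]
grip_width: 0.0006
```

```bash
python3 tp.py .132 .08 .186; python3 - <<'E'
from plan import *
snap('wrist','w10.png')
E
```

```text
13.93 [0.6624 0.0753 0.2841] phi 0.0572 down [-1.7e-03  1.0e-04 -1.0e+00] F [-0.27 -0.24  0.77] w 0.0006
tray xy now [0.132  0.0808]
t [ 3.92 -0.03  0.01] r [-0.01 -0.02 -0.  ] rows 2.4
```

View pics/w10.png

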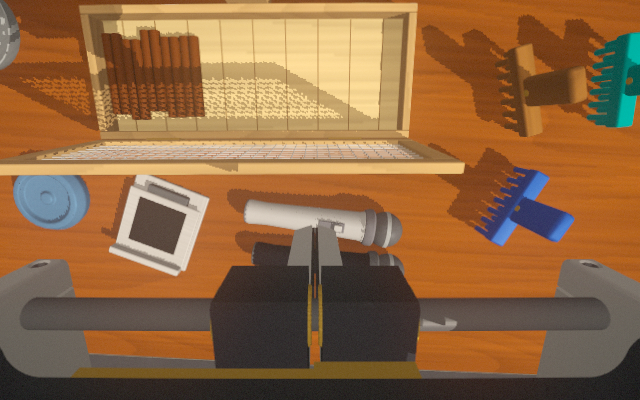

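The closed fingers are behind the cover rail (row 170) and clear of it, so I'll go down.

Emit:
arm_command --deltas '[{"translation":[1.2,0,0],"turn":[0,0,0]},{"translation":[2.4,0,0],"turn":[0,0,0]},{"translation":[3.4,0,0],"turn":[0,0,0]},{"translation":[3.9,0,0],"turn":[0,0,0]},{"translation":[3.9,0,0],"turn":[0,0,0]},{"translation":[3.9,0,0],"turn":[0,0,0]}]'

```text
time_s: 14.48
ee_pos: [0.6627, 0.0757, 0.1885]
eef_rot: [-0.006, 1.57, 0.053]
force: [0.2, 0.9, 1.1]
grip_width: 0.0003
```

```bash
python3 - <<'E'
from tp import *
st(); p=ctrl.get_obs()['ee_pos']; q=inv(p); print(q)
r,h=.153,.008
for th in [1.67,1.55,1.45,1.35,1.25,1.15,1.05,.95,.85,.75,.65,.55,.45,.35,.25,.15,.08,.03,0]:
    x=.08-r*np.cos(th)+.01*np.sin(th)+h; z=.0345+r*np.sin(th)+.01*np.cos(th)+.019
    print(th,'x',round(x,4),'z',round(z,4),'units tx(down)',round((p[2]-z)/.025,2),'tz',round((x-q[0])/.025,2))
E
```

```text
14.48 [0.6627 0.0757 0.1885] phi 0.0583 down [ 4.e-04  0.e+00 -1.e+00] F [0.22 0.88 1.15] w 0.0003
[0.13230206 0.08117344]
1.67 x 0.1131 z 0.2048 units tx(down) -0.65 tz -0.77
1.55 x 0.0948 z 0.2067 units tx(down) -0.73 tz -1.5
1.45 x 0.0795 z 0.2066 units tx(down) -0.72 tz -2.11
1.35 x 0.0642 z 0.205 units tx(down) -0.66 tz -2.72
1.25 x 0.0492 z 0.2018 units tx(down) -0.53 tz -3.32
1.15 x 0.0346 z 0.1972 units tx(down) -0.35 tz -3.91
1.05 x 0.0205 z 0.1912 units tx(down) -0.11 tz -4.47
0.95 x 0.0071 z 0.1838 units tx(down) 0.19 tz -5.01
0.85 x -0.0055 z 0.175 units tx(down) 0.54 tz -5.51
0.75 x -0.0171 z 0.1651 units tx(down) 0.94 tz -5.98
0.65 x -0.0277 z 0.1541 units tx(down) 1.38 tz -6.4
0.55 x -0.0372 z 0.142 units tx(down) 1.86 tz -6.78
0.45 x -0.0454 z 0.1291 units tx(down) 2.38 tz -7.11
0.35 x -0.0523 z 0.1154 units tx(down) 2.93 tz -7.38
0.25 x -0.0578 z 0.101 units tx(down) 3.5 tz -7.6
0.15 x -0.0618 z 0.0863 units tx(down) 4.09 tz -7.76
0.08 x -0.0637 z 0.0757 units tx(down) 4.51 tz -7.84
0.03 x -0.0646 z 0.0681 units tx(down) 4.82 tz -7.88
0 x -0.065 z 0.0635 units tx(down) 5.0 tz -7.89
```

Emit:
arm_command --deltas '[{"translation":[0,0,-0.4],"turn":[0,0,0]},{"translation":[-0.2,0,-0.9],"turn":[0,0,0]},{"translation":[-0.4,0,-1.5],"turn":[0,0,0]},{"translation":[-0.5,0,-2.1],"turn":[0,0,0]},{"translation":[-0.55,0,-2.7],"turn":[0,0,0]},{"translation":[-0.5,0,-3.3],"turn":[0,0,0]},{"translation":[-0.35,0,-3.9],"turn":[0,0,0]},{"translation":[-0.1,0,-4.5],"turn":[0,0,0]},{"translation":[0.2,0,-5.0],"turn":[0,0,0]},{"translation":[0.2,0,-5.0],"turn":[0,0,0]}]'

```text
time_s: 15.32
ee_pos: [0.537, 0.068, 0.184]
eef_rot: [0.006, 1.569, 0.063]
force: [0.4, -0.1, 0.1]
grip_width: 0.0005
```

```bash
python3 - <<'E'
from tp import *
st(); snap('side','s11.png')
p=ctrl.get_obs()['ee_pos']; q=inv(p); print(q)
r,h=.153,.008
for th in [.85,.75,.65,.55,.45,.35,.25,.15,.08,.03,0]:
    x=.08-r*np.cos(th)+.01*np.sin(th)+h; z=.0345+r*np.sin(th)+.01*np.cos(th)+.019
    print(th,'x',round(x,4),'z',round(z,4),'units tx(down)',round((p[2]-z)/.025,2),'tz',round((x-q[0])/.025,2))
E
```

```text
15.32 [0.537 0.068 0.184] phi 0.0577 down [ 1.7e-03  1.0e-04 -1.0e+00] F [ 0.37 -0.13  0.07] w 0.0005
[0.00747929 0.0807836 ]
0.85 x -0.0055 z 0.175 units tx(down) 0.38 tz -0.52
0.75 x -0.0171 z 0.1651 units tx(down) 0.78 tz -0.98
0.65 x -0.0277 z 0.1541 units tx(down) 1.22 tz -1.41
0.55 x -0.0372 z 0.142 units tx(down) 1.7 tz -1.79
0.45 x -0.0454 z 0.1291 units tx(down) 2.22 tz -2.12
0.35 x -0.0523 z 0.1154 units tx(down) 2.77 tz -2.39
0.25 x -0.0578 z 0.101 units tx(down) 3.34 tz -2.61
0.15 x -0.0618 z 0.0863 units tx(down) 3.93 tz -2.77
0.08 x -0.0637 z 0.0757 units tx(down) 4.36 tz -2.85
0.03 x -0.0646 z 0.0681 units tx(down) 4.66 tz -2.88
0 x -0.065 z 0.0635 units tx(down) 4.84 tz -2.9
```

View pics/s11.png

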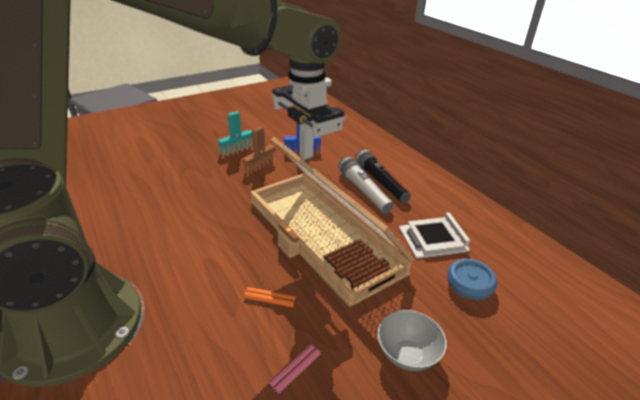

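The cover is now partly down, seen edge-on from the side. Continuing the arc.

Emit:
arm_command --deltas '[{"translation":[0.4,0,-0.5],"turn":[0,0,0]},{"translation":[0.8,0,-1.0],"turn":[0,0,0]},{"translation":[1.2,0,-1.4],"turn":[0,0,0]},{"translation":[1.7,0,-1.8],"turn":[0,0,0]},{"translation":[2.2,0,-2.1],"turn":[0,0,0]},{"translation":[2.75,0,-2.4],"turn":[0,0,0]},{"translation":[3.3,0,-2.6],"turn":[0,0,0]},{"translation":[3.8,0,-2.75],"turn":[0,0,0]},{"translation":[4.2,0,-2.85],"turn":[0,0,0]},{"translation":[4.5,0,-2.9],"turn":[0,0,0]},{"translation":[4.5,0,-2.9],"turn":[0,0,0]}]'

```text
time_s: 16.28
ee_pos: [0.4657, 0.0636, 0.0696]
eef_rot: [-3.135, 1.57, -3.078]
force: [0.2, -0.2, 0.3]
grip_width: 0.0002
```

```bash
python3 tp.py -.066 .08 .0635; python3 - <<'E'
from plan import *
snap('side','s12.png');snap('wrist','w12.png')
im=cv2.imread('pics/s12.png'); cv2.imwrite('pics/s12z.png',cv2.resize(im[100:310,210:450],None,fx=3,fy=2.8,interpolation=2))
E
```

```text
16.28 [0.4657 0.0636 0.0696] phi 0.0574 down [-8.e-04 -1.e-04 -1.e+00] F [ 0.24 -0.21  0.25] w 0.0002
tray xy now [-0.0651  0.0807]
t [ 0.24 -0.03 -0.04] r [-0.01 -0.01  0.  ] rows 0.1
```

View pics/s12z.png

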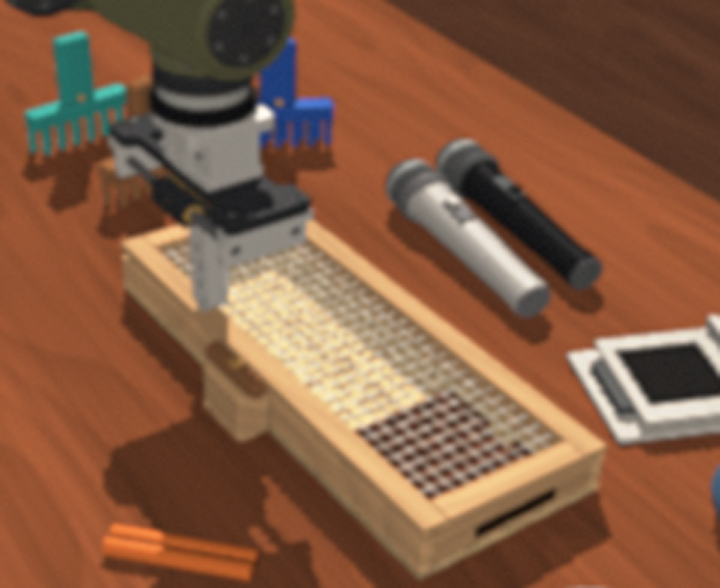

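View pics/w12.png

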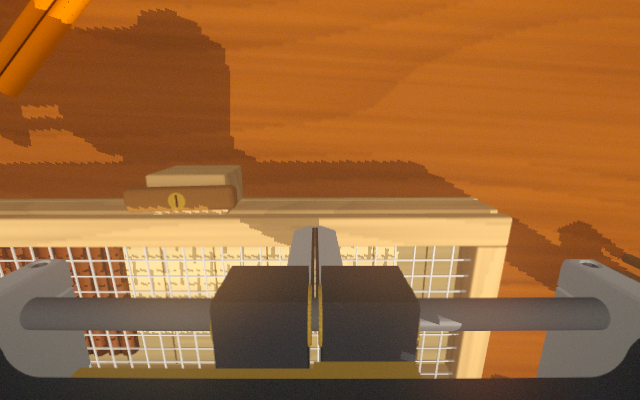

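Emit:
arm_command --deltas '[{"translation":[0.1,0,-0.05],"turn":[0,0,0]},{"translation":[0.2,0,-0.05],"turn":[0,0,0]},{"translation":[0.25,0,-0.05],"turn":[0,0,0]},{"translation":[0.25,0,-0.05],"turn":[0,0,0]}]'

```text
time_s: 16.72
ee_pos: [0.4643, 0.0635, 0.0639]
eef_rot: [-2.835, 1.571, -2.778]
force: [0.3, -0.7, -0.3]
grip_width: 0.0003
```

Emit:
arm_command --deltas '[{"translation":[0.05,0,0],"turn":[0,0,0]},{"translation":[0.08,0,0],"turn":[0,0,0]},{"translation":[0.08,0,0],"turn":[0,0,0]}]'

```text
time_s: 16.97
ee_pos: [0.4645, 0.0635, 0.0633]
eef_rot: [-0.021, 1.57, 0.037]
force: [-8.9, -0.8, 20.8]
grip_width: 0.0007
```

```bash
python3 - <<'E'
from tp import *
print(ctrl.get_obs()['qpos'].round(3)); st()
# button from wrist pic
plan(w(-.093,0,.12),T[2]+np.pi/2); plan(w(-.093,0,.12),T[2]-np.pi/2)
im=cv2.imread('pics/w12.png'); cv2.imwrite('pics/w12z.png',cv2.resize(im[150:230,100:280],None,fx=4.4,fy=4.4,interpolation=2))
E
```

```text
[ 0.058  0.334  1.898 -0.     0.909 -1.57 ]
16.97 [0.4645 0.0635 0.0633] phi 0.0573 down [ 6.e-04  0.e+00 -1.e+00] F [-8.93 -0.78 20.8 ] w 0.0007
t [-2.27 -3.23 -1.06] r [-1.801e+01  0.000e+00  1.000e-02] rows 12.6
t [-2.27 -3.23 -1.06] r [ 1.799e+01  1.000e-02 -0.000e+00] rows 12.6
```

View pics/w12z.png

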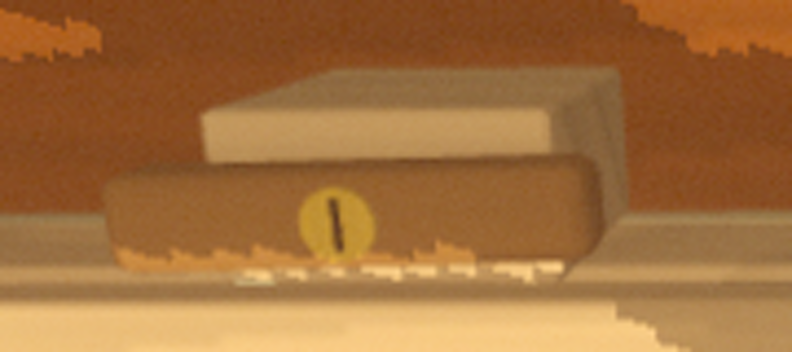

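Cover down hard against its stop (20.8 N). I'll lift, rotate the jaws across the turnbutton, and look.

Emit:
arm_command --deltas '[{"translation":[-1,0,0],"turn":[0,0,0]},{"translation":[-2.3,-0.5,-0.3],"turn":[1.4,0,0]},{"translation":[-3,-1.5,-0.7],"turn":[2.8,0,0]},{"translation":[-3,-2.5,-1],"turn":[4.2,0,0]},{"translation":[-3,-3.2,-1],"turn":[5.6,0,0]},{"translation":[-3,-3.2,-1],"turn":[7,0,0]},{"translation":[-3,-3.2,-1],"turn":[8.4,0,0]},{"translation":[-3,-3.2,-1],"turn":[9.8,0,0]},{"translation":[-3,-3.2,-1],"turn":[11.2,0,0]},{"translation":[-3,-3.2,-1],"turn":[12.6,0,0]},{"translation":[-3,-3.2,-1],"turn":[14,0,0]},{"translation":[-3,-3.2,-1],"turn":[15.4,0,0]}]' --gripper 40

```text
time_s: 17.97
ee_pos: [0.4439, -0.0178, 0.137]
eef_rot: [-1.498, 1.571, -2.79]
force: [0.4, -0.3, 0.6]
grip_width: 0.0399
```

```bash
python3 - <<'E'
from tp import *
st(); plan(w(-.093,0,.12),T[2]-np.pi/2)
E
```

```text
17.97 [ 0.4439 -0.0178  0.137 ] phi -1.2927 down [-1.e-04 -0.e+00 -1.e+00] F [ 0.37 -0.31  0.6 ] w 0.0399
t [ 0.68 -0.06  0.01] r [2.52 0.   0.  ] rows 1.8
```

Emit:
arm_command --deltas '[{"translation":[0,-0.06,0],"turn":[1.3,0,0]},{"translation":[0,-0.06,0],"turn":[2.5,0,0]},{"translation":[0,-0.06,0],"turn":[2.5,0,0]},{"translation":[0,-0.06,0],"turn":[2.5,0,0]}]'

```text
time_s: 18.3
ee_pos: [0.4424, -0.0183, 0.137]
eef_rot: [-0.43, 1.571, -1.931]
force: [0.6, -0.2, 0.6]
grip_width: 0.0398
```

```bash
python3 - <<'E'
from tp import *
st(); c=optics.get_calibration('wrist'); snap('wrist','w13.png'); 
for r in models.mark_of('button_top','wrist'): print(r, inv(onz(c,r['at'],.058)))
P=w(-.093,0,.058); print(proj(c,P))
E
```

```text
18.3 [ 0.4424 -0.0183  0.137 ] phi -1.5015 down [-0. -0. -1.] F [ 0.57 -0.22  0.6 ] w 0.0398
{'at': [316.1, 211.3], 'score': 0.95} [-9.28007985e-02  5.73506100e-05]
[315.85630761 211.36448605]
```

View pics/w13.png

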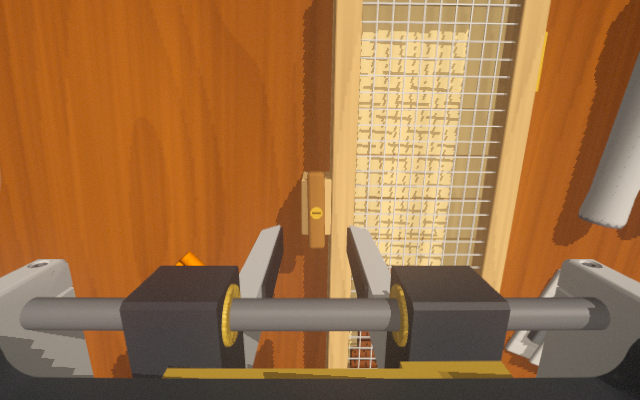

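The pivot at (316,212) matches the predicted spot within 0.3 mm, and the bar lies between the jaws. Descending.

```bash
python3 - <<'E'
from tp import *
plan(w(-.093,0,.0675),T[2]-np.pi/2)
E
```

```text
t [2.78 0.   0.01] r [0.13 0.   0.  ] rows 1.7
```

Emit:
arm_command --deltas '[{"translation":[1,0,0],"turn":[0.1,0,0]},{"translation":[2,0,0],"turn":[0.1,0,0]},{"translation":[2.5,0,0],"turn":[0.1,0,0]},{"translation":[2.78,0,0],"turn":[0.1,0,0]},{"translation":[2.78,0,0],"turn":[0.1,0,0]},{"translation":[2.78,0,0],"turn":[0.1,0,0]}]'

```text
time_s: 18.9
ee_pos: [0.4427, -0.0183, 0.0679]
eef_rot: [1.207, 1.571, -0.305]
force: [-0.5, 0.5, -0.7]
grip_width: 0.04
```

Emit:
arm_command --deltas '[{"translation":[0,0,0],"turn":[0,0,0]},{"translation":[0,0,0],"turn":[0,0,0]},{"translation":[0,0,0],"turn":[0,0,0]},{"translation":[0,0,0],"turn":[0,0,0]},{"translation":[0,0,0],"turn":[0,0,0]}]' --gripper 0 --force 12

```text
time_s: 19.32
ee_pos: [0.4435, -0.0183, 0.068]
eef_rot: [1.45, 1.568, -0.064]
force: [8.3, -0.2, 0.4]
grip_width: 0.014
```

```bash
python3 - <<'E'
from tp import *
st(); plan(w(-.0925,0,.0675),T[2])
E
```

```text
19.32 [ 0.4435 -0.0183  0.068 ] phi -1.5135 down [ 3.1e-03 -2.0e-04 -1.0e+00] F [ 8.31 -0.2   0.43] w 0.014
t [ 0.02 -0.02  0.01] r [-18.01   0.03  -0.02] rows 12.6
```

Emit:
arm_command --deltas '[{"translation":[0,0.02,0],"turn":[-1,0,0]},{"translation":[0,0.02,0],"turn":[-2.3,0,0]},{"translation":[0,0.02,0],"turn":[-3.7,0,0]},{"translation":[0,0.02,0],"turn":[-5.1,0,0]},{"translation":[0,0.02,0],"turn":[-6.5,0,0]},{"translation":[0,0.02,0],"turn":[-7.9,0,0]},{"translation":[0,0.02,0],"turn":[-9.3,0,0]},{"translation":[0,0.02,0],"turn":[-10.7,0,0]},{"translation":[0,0.02,0],"turn":[-12.1,0,0]},{"translation":[0,0.02,0],"turn":[-13.5,0,0]},{"translation":[0,0.02,0],"turn":[-14.9,0,0]},{"translation":[0,0.02,0],"turn":[-16,0,0]}]'

```text
time_s: 20.32
ee_pos: [0.4433, -0.0186, 0.068]
eef_rot: [-0.602, 1.57, -0.712]
force: [-0.8, -3.9, 3.6]
grip_width: 0.0136
```

```bash
python3 - <<'E'
from tp import *
st(); print(ctrl.get_obs()['moment'].round(2)); plan(w(-.0925,0,.0675),T[2])
E
```

```text
20.32 [ 0.4433 -0.0186  0.068 ] phi -0.1107 down [ 9.e-04 -8.e-04 -1.e+00] F [-0.82 -3.89  3.64] w 0.0136
[-0.75  0.22  0.01]
t [ 0.02  0.   -0.01] r [-1.94  0.01  0.01] rows 1.4
```

Emit:
arm_command --deltas '[{"translation":[0,0,0],"turn":[-1,0,0]},{"translation":[0,0,0],"turn":[-1.9,0,0]},{"translation":[0,0,0],"turn":[-2.0,0,0]},{"translation":[0,0,0],"turn":[-2.0,0,0]},{"translation":[0,0,0],"turn":[-2.0,0,0]}]'

```text
time_s: 20.73
ee_pos: [0.4433, -0.0186, 0.0679]
eef_rot: [-0.831, 1.57, -0.776]
force: [-1.8, -5.4, 5.4]
grip_width: 0.014
```

```bash
python3 - <<'E'
from tp import *
st(); print(ctrl.get_obs()['moment'].round(2)); snap('wrist','w14.png')
E
```

```text
20.73 [ 0.4433 -0.0186  0.0679] phi 0.0551 down [ 8.e-04 -8.e-04 -1.e+00] F [-1.78 -5.4   5.38] w 0.014
[-1.02  0.23  0.02]
```

View pics/w14.png

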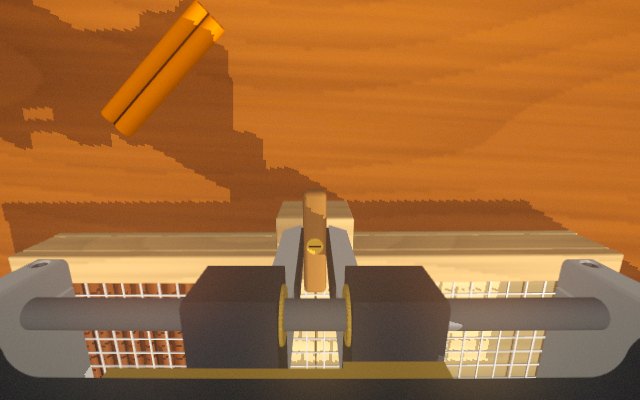

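The bar lies across, with one wing over the rail. Releasing, lifting and checking.

Emit:
arm_command --deltas '[{"translation":[0,0,0],"turn":[0,0,0]},{"translation":[0,0,0],"turn":[0,0,0]},{"translation":[0,0,0],"turn":[0,0,0]},{"translation":[0,0,0],"turn":[0,0,0]},{"translation":[-0.5,0,0],"turn":[0,0,0]},{"translation":[-1.5,0,0],"turn":[0,0,0]},{"translation":[-3,0,0],"turn":[0,0,0]},{"translation":[-4.5,0,0],"turn":[0,0,0]},{"translation":[-6,0,0],"turn":[0,0,0]},{"translation":[-7,0,-1],"turn":[0,0,0]},{"translation":[-7,0,-2],"turn":[0,0,0]},{"translation":[-7,0,-2],"turn":[0,0,0]}]' --gripper 36

```text
time_s: 21.78
ee_pos: [0.391, -0.021, 0.2437]
eef_rot: [-0.193, 1.568, -0.136]
force: [-0.4, 0.7, -0.5]
grip_width: 0.0359
```

```bash
python3 - <<'E'
from tp import *
st(); snap('wrist','w15.png'); snap('side','s15.png')
im=cv2.imread('pics/s15.png'); cv2.imwrite('pics/s15z.png',cv2.resize(im[80:400,210:510],None,fx=2,fy=1.85,interpolation=2))
E
```

```text
21.78 [ 0.391  -0.021   0.2437] phi 0.0569 down [ 2.4e-03 -3.0e-04 -1.0e+00] F [-0.36  0.69 -0.46] w 0.0359
```

View pics/w15.png

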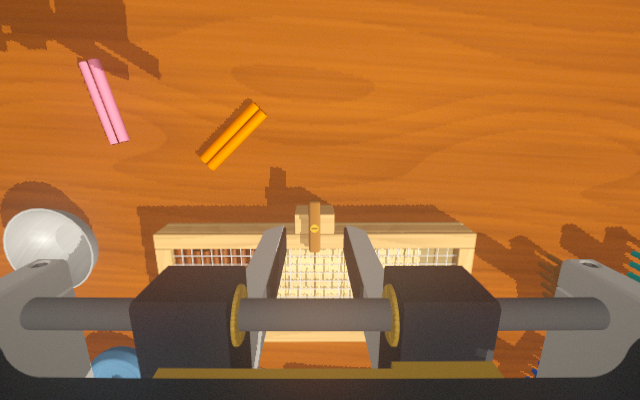

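View pics/s15z.png

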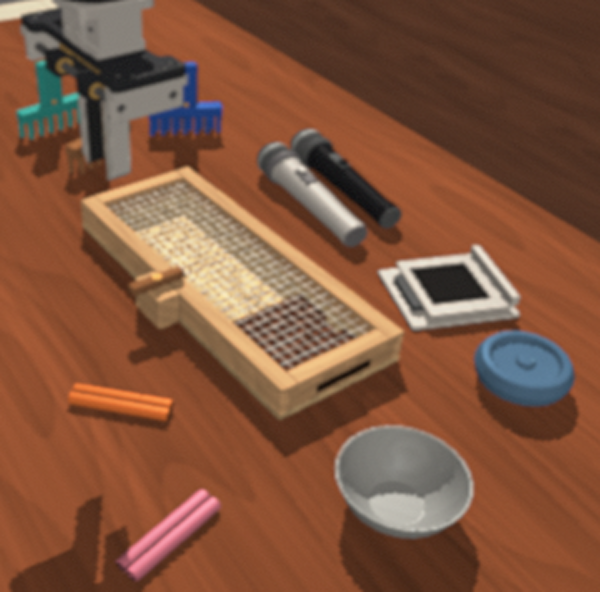

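The cover is flat, the button is across, the sticks are still packed and the bystanders look unmoved. I'll take a last top view and then hand in.

```bash
python3 - <<'E'
from tp import *
snap('top','t16.png')
im=cv2.imread('pics/t16.png'); cv2.imwrite('pics/t16z.png',cv2.resize(im[90:260,140:530],None,fx=2,fy=2,interpolation=2))
E
```

```text
(no output)
```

View pics/t16z.png

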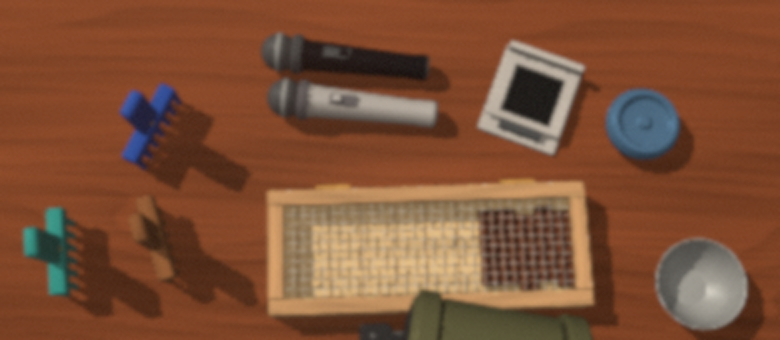

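The rake is standing at about (155,240) in this crop, and the row is against the right-hand end wall under the shut cover.

```bash
python3 -c "
from station import ctrl; print(ctrl.hand_in())"
```

```text
the job is handed in; nothing more can be done
None
```

The job is done and handed in, with about 22 s of the 72 s used; `hand_in()` reports no verdict.

- **Sticks:** I combed all five with the wooden rake into one close, parallel row against the tray's -y end wall, the one on the robot's right. The push stopped at about 15 N. The stick ends are slightly staggered along their length.
- **Rake:** It stands back about where it started, clear of the tray.
- **Cover:** I pressed it down until it stopped at about 21 N, and it lies flat in the last pictures.
- **Turnbutton:** I turned it anticlockwise to about +1.57 rad. One wing lies over the cover's free rail.

The last wrist, side and top pictures agree, and the microphones, incense holder, bowl and tablet stand look unmoved. No check failed. The turnbutton angle comes from the gripper's pose and the pictures, because there is no direct reading of it.

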